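# Lay out one base plate and the screwdriver on the assembly tray

## Robot

A 6-joint arm with a two-finger parallel gripper is mounted at the origin on a cart in front of the work surface, level with it; the furniture and walls round the work are solid. World frame = base frame: x ahead of the robot, y to its left, z up, the work surface at z = 0. Lengths are in mm, angles in rad, forces in N, time in s.
With the tool pointing down it reaches from about 275 to 1000 mm from the base axis. Payload 8.4 kg.
Tool frame: the origin (TCP) lies at the very end of the fingers, on their centre line; the grasp point (between the pads) lies 19 mm behind it; z points along the fingers, y is the line along which they close (so a half turn about z gives the same grasp; the last joint's range is limited). The gripper opens to 85 mm and grips with 20 to 120 N. Pads are 22 mm wide; open, the fingers measure 114 mm over their backs; the gripper's body (76 mm by 85 mm) begins 54 mm behind the grasp point. The pads swing forward as they close: fully open they stand 13 mm farther back than shut.
Start: joints at [1.195, 0.353, 1.633, -0, 1.155, -0.002], TCP at [228.221, 581.845, 231.281] pointing down, gripper open.
Joint ranges: [-2.63, 2.63], [-0.92, 2.1], [0.06, 2.66], [-1.3, 4.44], [0, 2.69], [-3.02, 3.02]. Speed limits (rad/s): [2.22, 2.22, 2.79, 3.14, 3.14, 3.14].

## Interface

Orientations are given as [roll, pitch, yaw] about the fixed x, y, z axes, in that order (R = Rz(yaw) Ry(pitch) Rx(roll)).
In Python, from rig import telemetry, imaging, r gives the robot as it stands. The module is installed in compiled form; this text tells all that it offers.
- The arm moves only by the tool step_arm, never from a script. Its argument "moves" is a list of rows, each a list of 3 entries, a list of its own where there are three numbers: the turn, a rotation vector about the tool's x, y, z scaled (see below), then the shift along the tool's x, y, z scaled (see below), then the opening, from -1 (shut) to 1 (fully open). A call has 1 to 8 rows; each row is the pose to reach, as a shift and turn from the pose commanded when the call began, along the tool's axes at that moment; what a row does not reach only later rows make up. The controller multiplies each number of a shift by 200 mm and each number of a turn by 45 degrees. A row lasts 1/10 s, in which the tool goes at most 50 mm and 8.59 degrees, less where a joint would pass 70% of its speed; a pose out of reach is approached as far as the arm can. A call with a number of a shift or a turn outside -1 to 1 is refused whole. A call with a gripper value outside its range is refused whole. The fingers move at their own pace and stop on an object; "squeeze" is the grip in N (left out, the last holds). Time passes only in rows, so rows that repeat a pose let the fingers close. It gives the time, the measured TCP pose, the force, the opening and the grip force at its end, in the units of the state.
- telemetry.sense(): the state, without advancing time (a new reading comes with each control period).
- imaging.grab_frame(name): name is "scene" or "top"; returns the picture (420x560x3 uint8, red, green, blue); there is no depth.
- imaging.calibration(name): a dict with "fx", "fy", "cx", "cy" (pixels), "cam_to_world" (4x4, takes a point from camera to world coordinates). Camera axes: x right, y up, looking along -z (the intrinsics and any distortion apply to the point x, -y, -z); pixel columns grow to the right and rows downward; lengths in mm; the calibration is good to about 2 mm. A picture is of the moment at which its call begins. calibration takes no time and is no camera call.
- r.sign_off(): hands the job in; it is judged then, once.
Trained networks look in the newest picture that a camera, given by its name, has taken for a name from the list of things; names that differ only in an ending like _2 or _b are one class to them, and where a whole thing is asked for, a point or a joint stands for the part that bears it (a point fixed in the world has none). Each returns a list of dicts, best first, with "conf" (0 to 1); they miss things now and then, are a little off and sometimes report something else, mostly with a low value. They report only what shows in the picture. A call takes as long as a camera call. They do not tell look-alikes from the thing itself.
- imaging.recognise(camera, name): "extent" ([left, top, width, height] in pixels, round what is visible of it).
- imaging.mark_of(camera, name): "xy" ([column, row] in pixels: a listed point, or the origin of a listed thing).
The state is a dict: "clock": time; "qpos": joint angles; "qvel": joint speeds; "joint_efforts": joint torques, N m; "eef_pos": TCP position; "tcp_rot": TCP orientation; "contact_force": force on the tool from outside, world axes, zero at the start; "wrist_torque": the same for the moment, N m; "opening": opening from 0.0 (shut) to 1.0 (fully open); "grasp_force": force on a finger pad.
Only numpy, scipy, OpenCV 4.12 (cv2) and the standard library are available. Lean on these libraries where they do the work, as an engineer would, in place of code of your own. Each camera call takes 0.05 s, during which the arm holds its last target. There are 200 camera calls.

## Task

Take only the top plate off the stack and lay it flat on the assembly tray between the four black corner locators, with its notched end towards the tray's raised bar. Lay the screwdriver flat along the rubber strip beside it, its handle towards the same bar. Set both down rather than dropping them, leave the other plates stacked, and do not disturb the screw dish or the bottle.

Things in the scene. Friction and masses are not known exactly. Their poses are not given: they have to be found in the camera images.
- tray: Fixed plywood assembly tray, 240 (x) x 164 (y) mm, board 10 mm thick. Origin: centre of its underside, x along its length. An aluminium bar, 10 mm thick, 150 mm wide (along y) and standing 14 mm above the board, is fixed across its +x end (centre line at x = +113 mm).
- plate_place (a point): On the tray, the centre of the place for the plate on the board's top face (10 mm above the tray's underside); axes as the tray's, +x towards the bar. Four black L-shaped corner locators, 5 mm high and 7 mm thick, enclose 148 x 64 mm (4 mm of play on each side of the plate); the middle 114 mm of each long side (between x = -57 and +57 mm) is open for the fingers.
- tool_strip (a point): On the tray, the centre of the top face of the flat black rubber strip (206 mm along x, 44 mm along y), 12 mm above the tray's underside; axes as the tray's, +x towards the bar. Its centre line is 89 mm from that of the plate place.
- rack: Fixed plywood base under the stack, 172 (x) x 70 (y) mm, 6 mm thick, with an aluminium end stop 40 mm wide at each short end, reaching 34 mm above the bench (the top plate lies just above the stops, its underside at 36 mm). The plates lie lengthwise along its x. Origin: centre of its underside.
- plate_4: The top one of four equal aluminium plates, 140 (x) x 56 (y) x 10 mm, lying flat on one another. Origin: centre of its underside; x along its length, z up. Its +x end has a rectangular notch in the middle, 24 mm wide and 20 mm deep. About 0.2 kg.
- notch_end (a point): On the top plate, middle of the notched end: 70 mm from the plate's origin along its +x, at half thickness.
- plate_3: An identical plate in the stack (second from the top), 140 x 56 x 10 mm. Origin: centre of its underside.
- plate_2: An identical plate in the stack (third from the top), 140 x 56 x 10 mm. Origin: centre of its underside.
- plate_1: An identical plate in the stack (the lowest), 140 x 56 x 10 mm. Origin: centre of its underside.
- screwdriver: Precision screwdriver lying on the notebook, its shaft reaching over the edge, 188 mm long along its y, with a six-sided yellow handle 14 mm thick and 12 mm high from y = +33 to +86 mm and a thin bright shaft out to y = -94 mm. Grip it by the handle, about y = +60 mm. Origin: under the middle of its length, on its underside.
- notebook: Closed notebook, 148 (x) x 109 (y) mm, cover 10 mm above the bench (13 mm over its wire binding), fixed to the bench; the screwdriver starts on it, its underside 10 mm above the bench. Origin: centre of its underside.
- handle_end (a point): Butt end of the screwdriver's handle, on its axis, 6 mm above its underside.
- blade_tip (a point): Tip of the screwdriver's shaft, on its axis, 6 mm above its underside.
- screw_dish: Round steel dish of screws, 70 mm across, 18 mm high; a bystander. Origin: centre of its underside.
- flux_bottle: Small brown bottle with a pointed black nozzle, 33 mm across, 109 mm high; a bystander. Origin: centre of its underside.
Not all that is in view belongs to the job. Leave any green look-alike of the plate_4 alone.

How it is judged (in metres and radians):
At the end, for the whole second after the job is handed in: Top plate flat and still between the locators (centre within 6 mm), notch towards the bar; screwdriver still along the rubber strip, both ends within its width, middle within 30 mm of its middle, handle towards the bar; other plates within 15 mm of their start (x of plate_4 in the frame of plate_place between -0.006 and 0.006 m and y of plate_4 in the frame of plate_place between -0.006 and 0.006 m and z of plate_4 in the frame of plate_place between -0.003 and 0.003 m and angle between plate_4's own z axis and vertical below 0.04 rad and angle between the x axis of plate_4 and the x axis of tray, either way round below 0.12 rad and x of notch_end in the frame of plate_place above 0.05 m and x of screwdriver in the frame of tool_strip between -0.03 and 0.03 m and x of handle_end in the frame of tool_strip above 0.03 m and y of handle_end in the frame of tool_strip between -0.022 and 0.022 m and y of blade_tip in the frame of tool_strip between -0.022 and 0.022 m and z of handle_end in the frame of tool_strip between -0.003 and 0.016 m and z of blade_tip in the frame of tool_strip between -0.003 and 0.016 m and linear speed of each of plate_4, screwdriver below 0.02 m/s and distance of each of plate_1, plate_2, plate_3 from where it was at the start of the episode below 0.015 m); the robot touches nothing.
It fails at once if a lower plate is moved by more than 30 mm (distance of any of plate_1, plate_2, plate_3 from where it was at the start of the episode above 0.03 m).
It fails at once if the screw dish or the bottle is moved by more than 30 mm (distance of any of screw_dish, flux_bottle from where it was at the start of the episode above 0.03 m).
It fails at once if the plate is dropped from more than about 1 cm (linear speed of plate_4 above 0.5 m/s and contact force between the fingers and plate_4 below 0.05 N).
It fails at once if the screwdriver is dropped from more than about 1 cm (linear speed of screwdriver above 0.5 m/s and contact force between the fingers and screwdriver below 0.05 N).
It also fails if it takes over 64 s, if anything falls off the work surface, if the arm or the gripper's body presses on something with over 40 N, if the wrist force passes 120 N, or if a joint passes its speed limit or range.

## Working session

There is one attempt and no reset: what is moved stays moved. The work goes in short steps, Python scripts to look and compute and a tool call to move; the robot and the scene stay as the last step left them, time stands still between calls to the robot, and variables do not carry over. Pictures are saved under pics/ and viewed, at most 10 in all, crops included, and the job is handed in when it is done.

Besides the shell and the picture viewer there is one more tool, called as name([rows], argument=value, ...), one row to a line, values as JSON. step_arm: Moves the arm, as the interface text tells. Its arguments: {"type":"object","properties":{"moves":{"type":"array"},"squeeze":{"type":"number"}},"required":["moves"]}

```bash
mkdir -p pics
cat > h.py <<'E'
import numpy as np, cv2
from rig import telemetry, imaging, r
def ray(cam,px):
    c=imaging.calibration(cam); T=np.array(c["cam_to_world"])
    d=np.array([(px[0]-c["cx"])/c["fx"],-(px[1]-c["cy"])/c["fy"],-1.0])
    return T[:3,3],T[:3,:3]@d
def at_z(cam,px,z):
    o,d=ray(cam,px); return o+d*(z-o[2])/d[2]
def proj(cam,p):
    c=imaging.calibration(cam); T=np.array(c["cam_to_world"])
    q=T[:3,:3].T@(np.array(p,float)-T[:3,3]); return np.array([c["cx"]+c["fx"]*q[0]/-q[2],c["cy"]-c["fy"]*q[1]/-q[2]])
def save(cam,name,crop=None,s=1):
    im=imaging.grab_frame(cam)
    if crop: x,y,w,h=crop; im=im[y:y+h,x:x+w]
    cv2.imwrite(f"pics/{name}.png",cv2.resize(im[:,:,::-1],None,fx=s,fy=s,interpolation=cv2.INTER_CUBIC))
E
python3 - <<'E'
from h import *
np.set_printoptions(precision=1,suppress=True)
a=imaging.grab_frame("scene");b=imaging.grab_frame("top")
cv2.imwrite("pics/top0.png",b[:,:,::-1]);cv2.imwrite("pics/scene0.png",a[:,:,::-1])
print({k:v for k,v in imaging.calibration("top").items()})
Z=dict(plate_4=36,notch_end=41,plate_place=10,tool_strip=12,tray=0,rack=0,screwdriver=10,handle_end=16,blade_tip=16,screw_dish=0,flux_bottle=0)
for c in("top","scene"):
  for n,z in Z.items():
    print(c,n,[(np.round(m["xy"]),round(m["conf"],2),at_z(c,m["xy"],z)[:2]) for m in imaging.mark_of(c,n)[:3]])
print(telemetry.sense())
E
```

```text
{'fx': 427.53090242724795, 'fy': 427.53090242724795, 'cx': 277.43275156051055, 'cy': 214.9715654695326, 'cam_to_world': array([[   0. ,    1. ,   -0.2,  343.6],
       [  -1. ,    0. ,   -0. ,  -92. ],
       [   0. ,    0.2,    1. , 1286.2],
       [   0. ,    0. ,    0. ,    1. ]])}
top plate_4 [(array([251., 251.]), 0.89, array([466. , -16.9])), (array([424., 267.]), 0.55, array([ 429. , -521.9]))]
top notch_end [(array([226., 249.]), 0.89, array([470.2,  56.5])), (array([438., 256.]), 0.61, array([ 460.5, -560.6]))]
top plate_place [(array([227., 251.]), 0.2, array([466.8,  57.5]))]
top tool_strip [(array([350., 251.]), 0.84, array([ 473.6, -309.2]))]
top tray [(array([336., 245.]), 0.86, array([ 492.2, -271.8])), (array([251., 250.]), 0.37, array([471. , -14.1]))]
top rack [(array([250., 251.]), 0.95, array([469.7, -11.1]))]
top screwdriver [(array([160., 232.]), 0.71, array([520., 262.]))]
top handle_end [(array([131., 233.]), 0.65, array([515.7, 344.6])), (array([252., 251.]), 0.41, array([468.3, -17.2]))]
top blade_tip []
top screw_dish [(array([350., 250.]), 0.39, array([ 47
[... 969 characters left out ...]
ip [(array([325., 244.]), 0.54, array([466.5,  42.6]))]
scene screw_dish [(array([248., 238.]), 0.79, array([683.9, -49.7])), (array([282., 184.]), 0.59, array([ 520.3, -242.5]))]
scene flux_bottle [(array([231., 211.]), 0.52, array([ 712.4, -171.3])), (array([334., 311.]), 0.44, array([514. , 246.2]))]
{'clock': 1.2, 'qpos': array([ 1.2,  0.4,  1.6, -0. ,  1.2, -0. ]), 'qvel': array([-0., -0.,  0.,  0.,  0., -0.]), 'joint_efforts': array([  0. , -60.5, -34.2,   0. ,   0. ,  -0. ]), 'eef_pos': array([228.2, 581.8, 231.3]), 'tcp_rot': array([-3.1,  0. ,  2.8]), 'contact_force': array([ 0.3, -0.3,  0.6]), 'wrist_torque': array([-0., -0., -0.]), 'grasp_force': 0.0, 'opening': 1.001371820758394}
```

View pics/top0.png

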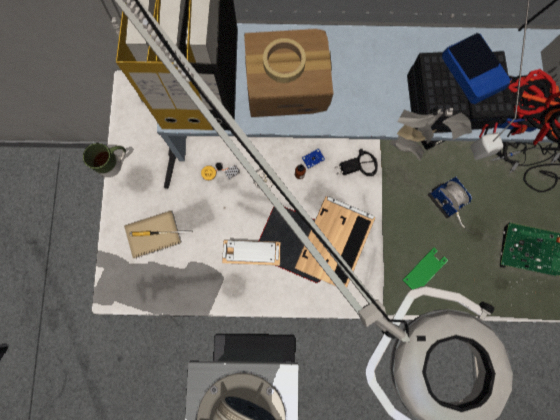

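View pics/scene0.png

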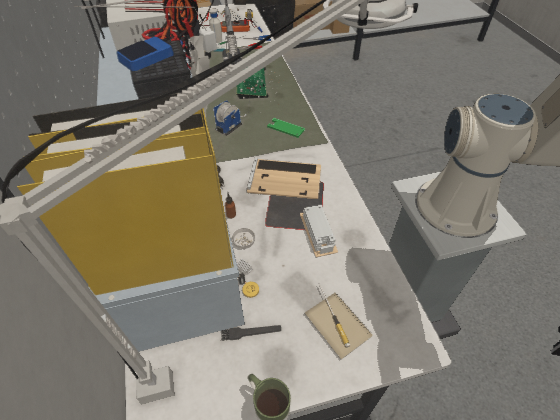

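The top view shows the aluminium stack at (251,251), the tray at (336,240) with its bar at the upper right (350,205), and the screwdriver on the notebook with its handle at (131,233). There are two plate candidates. The green one at (424,267) lies off the rack and is the decoy. The aluminium one at (251,251) lies on the rack, so it is plate_4. I'll confirm that with an enlarged crop.

Run:
```python
from h import *
np.set_printoptions(precision=1,suppress=True)
save("top","topc",(215,190,170,105),4.7)
save("scene","scenec",(230,150,150,210),2.8)
print(proj("top",[228,582,231]),proj("scene",[228,582,231]))
c=imaging.calibration("scene");print(c["fx"],c["cx"],c["cy"],c["cam_to_world"])
```

```text
[ -8.4 337.7] [561.9 380.8]
396.5842068858307 275.66469798320594 209.4389445929436 [[ -1.   -0.2   0.2 777.5]
 [  0.3  -0.7   0.6 672.7]
 [ -0.    0.7   0.8 978.9]
 [  0.    0.    0.    1. ]]
```

View pics/topc.png

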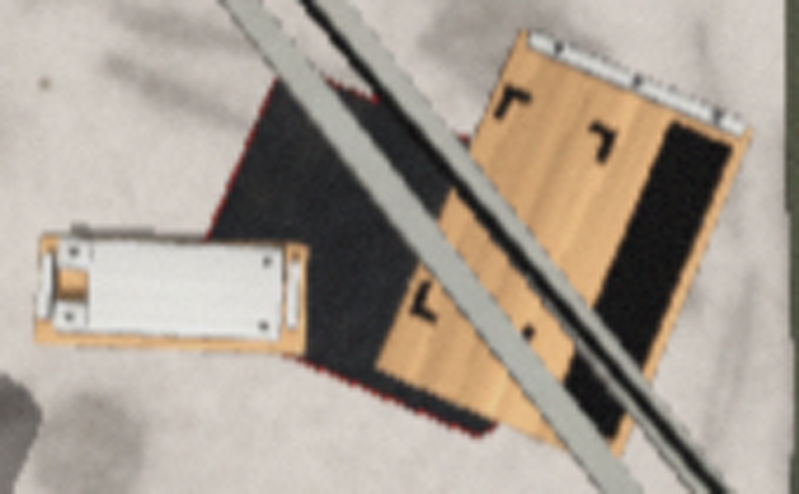

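View pics/scenec.png

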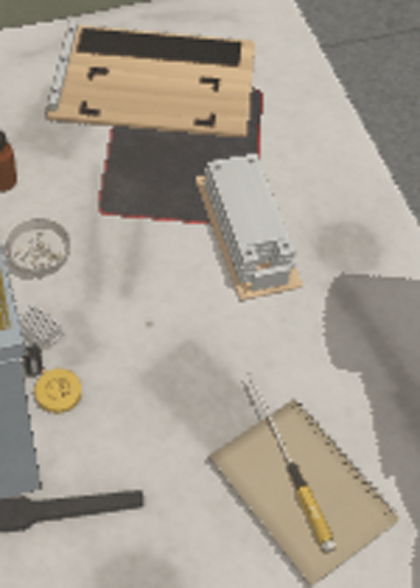

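The crops show plate_4's notch at its left (+y) end, at top pixels (228,250). The tray's four locators and its strip are all visible in the scene view. Next I'll measure on rectified plane images.

```bash
cat >> h.py <<'E'
from scipy.optimize import minimize
def ortho(cam,z,x0,x1,y0,y1,im=None,s=2):
    # image col = (y1-y)*s, row=(x1-x)*s
    if im is None: im=imaging.grab_frame(cam)
    w=np.array([[x1,y1],[x1,y0],[x0,y0],[x0,y1]],float)
    src=np.float32([proj(cam,[a,b,z]) for a,b in w]); W,H=int((y1-y0)*s),int((x1-x0)*s)
    M=cv2.getPerspectiveTransform(src,np.float32([[0,0],[W,0],[W,H],[0,H]]))
    return cv2.warpPerspective(im,M,(W,H),flags=cv2.INTER_CUBIC)
def fit_outline(o,x1,y1,pts,p0,s=2,box=(15,15,.12)):
    # pts: Nx2 outline samples in object frame; maximise gradient along the outline
    g=cv2.GaussianBlur(o,(0,0),s*1.2).astype(np.float32)
    G=np.sqrt(sum(cv2.Sobel(g[:,:,k],5,1,0)**2+cv2.Sobel(g[:,:,k],5,0,1)**2 for k in range(3)))
    G=np.minimum(G,np.percentile(G,97))
    def f(p):
        c,n=np.cos(p[2]),np.sin(p[2]); x=p[0]+c*pts[:,0]-n*pts[:,1]; y=p[1]+n*pts[:,0]+c*pts[:,1]
        return -cv2.remap(G,np.float32((y1-y)*s).reshape(1,-1),np.float32((x1-x)*s).reshape(1,-1),1).mean()
    best=None
    for dx in np.arange(-box[0],box[0]+1,4):
        for dy in np.arange(-box[1],box[1]+1,4):
            for da in (-box[2],-box[2]/2,0,box[2]/2,box[2]):
                p=np.array(p0)+[dx,dy,da]; v=f(p)
                if best is None or v<best[0]: best=(v,p)
    q=minimize(f,best[1],method="Nelder-Mead",options=dict(initial_simplex=best[1]+np.array([[0,0,0],[3,0,0],[0,3,0],[0,0,.05]])))
    return q.x,-q.fun
def seg(*P):
    return np.vstack([np.linspace(a,b,int(np.hypot(*np.subtract(b,a)))) for a,b in zip(P[:-1],P[1:])])
PLATE=seg((70,12),(70,28),(-70,28),(-70,-28),(70,-28),(70,-12),(50,-12),(50,12),(70,12))
STRIP=seg((103,22),(-103,22),(-103,-22),(103,-22),(103,22))
LOC=np.vstack([seg((57*a,32*b),(74*a,32*b),(74*a,20*b)) for a in(1,-1) for b in(1,-1)]+[seg((57*a,39*b),(81*a,39*b),(81*a,20*b)) for a in(1,-1) for b in(1,-1)])
E
cat > m.py <<'E'
from h import *
np.set_printoptions(precision=3,suppress=True)
for c in("top","scene"):
    im=imaging.grab_frame(c)
    o=ortho(c,46,380,560,-130,110,im); print(c,"plate",*fit_outline(o,560,110,PLATE,(468,-18,1.57)))
    R=(350,640,-420,-120)
    o=ortho(c,12,*R,im); print(c,"strip",*fit_outline(o,640,-120,STRIP,(475,-312,-.4)))
    o=ortho(c,13,*R,im); print(c,"loc",*fit_outline(o,640,-120,LOC,(515,-228,-.4),box=(20,20,.12)))
    g=cv2.GaussianBlur(o,(0,0),2).max(2)
    n,l,st,ce=cv2.connectedComponentsWithStats((g<70).astype(np.uint8))
    print([(st[i,4]/4,640-ce[i][1]/2,-120-ce[i][0]/2) for i in range(1,n) if st[i,4]>150])
    o=ortho(c,16,400,650,130,420,im); h=cv2.cvtColor(o,cv2.COLOR_RGB2HSV)
    m=((h[:,:,1]>150)&(h[:,:,2]>120)&(h[:,:,0]>15)&(h[:,:,0]<35)).astype(np.uint8)
    n,l,st,ce=cv2.connectedComponentsWithStats(m); i=1+np.argmax(st[1:,4])
    P=np.argwhere(l==i)/2.; P=np.c_[650-P[:,0],420-P[:,1]]; mu=P.mean(0); d=np.linalg.svd(P-mu,full_matrices=False)[2][0]; d*=np.sign(d[1]); t=(P-mu)@d
    print(c,"handle",mu,len(P)/4,"dir",d,np.arctan2(d[1],d[0]),"ends",mu+d*t.min(),mu+d*t.max())
E
python3 m.py
```

```text
top plate [464.85  -29.311   1.557] 85.99205780029297
top strip [ 480.095 -314.464   -0.395] 135.8080291748047
top loc [ 515.241 -232.722   -0.396] 121.67462921142578
[(np.float64(4073.5), np.float64(519.4583895912606), np.float64(-205.2614766171597)), (np.float64(102.5), np.float64(595.2365853658537), np.float64(-230.42439024390245)), (np.float64(5727.0), np.float64(507.23288807403526), np.float64(-326.06227082242015)), (np.float64(100.0), np.float64(568.98875), np.float64(-290.9975)), (np.float64(5086.0), np.float64(466.6923171451042), np.float64(-143.57016810853324)), (np.float64(93.0), np.float64(462.0712365591398), np.float64(-173.69220430107526)), (np.float64(908.25), np.float64(405.4570602807597), np.float64(-282.696256537297))]
top handle [514.2 315.7] 562.75 dir [-0.061  0.998] 1.6318081867891105 ends [515.788 289.701] [512.566 342.443]
scene plate [468.937 -14.667   1.536] 74.00210571289062
scene strip [ 485.134 -312.831   -0.401] 109.89583587646484
scene loc [ 519.052 -231.573   -0.402] 106.64130401611328
[(np.float64(91.5), np.float64(597.061475409836), np.float64(-226.7827868852459)), (np.float64(7571.0), np.float64(484.08562277110025), np.float64(-311.994931316867)), (np.float64(121.0), np.float64(570.8254132231405), np.float64(-290.61570247933884)), (np.float64(107.0), np.float64(466.26518691588785), np.float64(-172.82476635514018)), (np.float64(108.25), np.float64(440.35219399538107), np.float64(-235.44226327944574))]
scene handle [513.944 327.167] 2.25 dir [0.347 0.938] 1.2164831907310616 ends [513.674 326.436] [514.222 327.918]
```

Run:
```python
from h import *
np.set_printoptions(precision=3,suppress=True)
for c in("top","scene"):
    im=imaging.grab_frame(c)
    for z in (46,):
        o=ortho(c,z,380,560,-130,110,im)
        for s in (.5,1.,1.5): print(c,"plate",*fit_outline(cv2.GaussianBlur(o,(0,0),s),560,110,PLATE,(467,-16,1.55),box=(5,5,.04)))
    o=ortho(c,16,440,590,200,400,im); h=cv2.cvtColor(o,cv2.COLOR_RGB2HSV)
    m=((h[:,:,1]>140)&(h[:,:,2]>90)&(h[:,:,0]>12)&(h[:,:,0]<40)).astype(np.uint8)
    n,l,st,ce=cv2.connectedComponentsWithStats(m); i=1+np.argmax(st[1:,4])
    P=np.argwhere(l==i)/2.; P=np.c_[590-P[:,0],400-P[:,1]]; mu=P.mean(0); d=np.linalg.svd(P-mu,full_matrices=False)[2][0]; d*=np.sign(d[1]); t=(P-mu)@d
    print(c,"handle",mu,len(P)/4,"dir",d,np.arctan2(d[1],d[0]),"ends",mu+d*t.min(),mu+d*t.max())
A=ortho("top",46,400,540,-110,80);B=ortho("scene",46,400,540,-110,80)
A=cv2.resize(np.vstack([A,B]),None,fx=1,fy=1)
cv2.imwrite("pics/pl.png",A[:,:,::-1])
```

```text
top plate [464.785 -15.173   1.549] 95.35086059570312
top plate [464.782 -15.166   1.55 ] 93.14378356933594
top plate [464.824 -15.167   1.55 ] 90.38724517822266
top handle [514.321 315.502] 647.0 dir [-0.062  0.998] 1.6330795324897676 ends [515.972 289.029] [512.615 342.851]
scene plate [468.939 -14.644   1.537] 73.57470703125
scene plate [468.912 -14.643   1.536] 71.40454864501953
scene plate [468.94  -14.705   1.536] 68.54559326171875
scene handle [518.69 328.76] 187.0 dir [-0.013  1.   ] 1.5841239968785616 ends [518.827 318.438] [518.547 339.447]
```

View pics/pl.png

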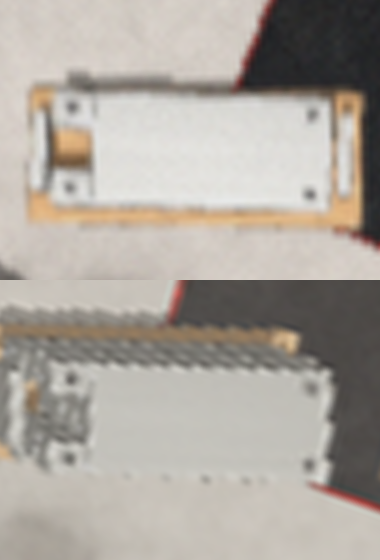

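Run:
```python
from h import *
np.set_printoptions(precision=3,suppress=True)
# boom: plane from top line & plane from scene line
def plane(c,a,b):
    o,d1=ray(c,a); _,d2=ray(c,b); n=np.cross(d1,d2); n/=np.linalg.norm(n); return n,n@o
n1,k1=plane("top",(185,80),(290,205)); n2,k2=plane("scene",(30,205),(330,22))
d=np.cross(n1,n2); p=np.linalg.lstsq(np.array([n1,n2]),[k1,k2],rcond=None)[0]
for y in (300,200,100,0,-100,-200,-300,-400): print(p+d*(y-p[1])/d[1])
s=telemetry.sense(); print(s["clock"],s["eef_pos"],s["tcp_rot"])
```

```text
[962.357 300.    639.26 ]
[848.196 200.    625.387]
[734.035 100.    611.515]
[619.874   0.    597.642]
[ 505.713 -100.     583.769]
[ 391.552 -200.     569.897]
[ 277.391 -300.     556.024]
[ 163.229 -400.     542.152]
1.6 [228.217 581.858 231.301] [ 3.142 -0.     2.768]
```

```bash
cat > plan.py <<'E'
# python3 plan.py x y z yaw  [x y z yaw ...]: prints turn/shift for successive calls from the present pose
import sys
from h import *
from scipy.spatial.transform import Rotation as R
s=telemetry.sense(); p=s["eef_pos"]; Q=R.from_euler("xyz",s["tcp_rot"])
print("t",round(s["clock"],2),"q",np.round(s["qpos"],4),"p",np.round(p,1),np.round(s["tcp_rot"],4),"op",round(s["opening"],3))
a=np.array(sys.argv[1:],float).reshape(-1,4)
for w in a:
    Qn=R.from_euler("xyz",[np.pi,0,w[3]]); d=Q.inv().apply(w[:3]-p)/200; t=np.degrees((Q.inv()*Qn).as_rotvec())/45
    print(np.round(t,3)+0,np.round(d,4)+0,"rows",round(max(np.linalg.norm(d)*4,np.linalg.norm(t)*45/8.59),1)); p,Q=w[:3],Qn
E
python3 plan.py 350 350 200 2.1 440 150 80 1.545
```

```text
t 1.6 q [ 1.1946  0.353   1.6334  0.      1.1552 -0.0024] p [228.2 581.9 231.3] [ 3.1416 -0.      2.7678] op 1.0
[0.   0.   0.85] [-0.9902 -0.8569  0.1565] rows 5.3
[0.    0.    0.707] [-1.0904 -0.1164  0.6   ] rows 5.0
```

step_arm([
  [[0, 0, 0.85], [-0.99, -0.857, 0.157], 0.36],
  [[0, 0, 0.85], [-0.99, -0.857, 0.157], 0.36],
  [[0, 0, 0.85], [-0.99, -0.857, 0.157], 0.36],
  [[0, 0, 0.85], [-0.99, -0.857, 0.157], 0.36],
  [[0, 0, 0.85], [-0.99, -0.857, 0.157], 0.36],
  [[0, 0, 0.85], [-0.99, -0.857, 0.157], 0.36],
], squeeze=40)

```text
clock: 2.2
eef_pos: [350.8, 346.1, 199.3]
tcp_rot: [-3.14, 0.001, 2.096]
contact_force: [0.4, -0.7, -0.1]
opening: 0.684
grasp_force: 0.0
```

step_arm([
  [[0, 0, 0.707], [-1.0, -0.117, 0.7], 0.36],
  [[0, 0, 0.707], [-1.0, -0.117, 0.7], 0.36],
  [[0, 0, 0.707], [-1.0, -0.117, 0.7], 0.36],
  [[0, 0, 0.707], [-1.0, -0.117, 0.7], 0.36],
  [[0, 0, 0.707], [-1.0, -0.117, 0.7], 0.36],
  [[0, 0, 0.707], [-1.0, -0.117, 0.7], 0.36],
])

```text
clock: 2.8
eef_pos: [430.3, 162.2, 57.3]
tcp_rot: [-3.138, 0.002, 1.542]
contact_force: [-0.2, 0.9, 0.3]
opening: 0.678
grasp_force: 0.0
```

```bash
python3 plan.py 440 160 14 1.545
```

```text
t 2.8 q [ 3.5750e-01  3.6380e-01  2.1123e+00 -7.0000e-04  6.6980e-01  3.8670e-01] p [430.3 162.2  57.3] [-3.1378e+00  2.0000e-03  1.5421e+00] op 0.678
[-0.005  0.003 -0.004] [-0.0091  0.0497  0.2163] rows 0.9
```

step_arm([
  [[-0.005, 0.003, 0], [0, 0, 0.22], 0.36],
  [[-0.005, 0.003, 0], [0, 0, 0.27], 0.36],
  [[-0.005, 0.003, 0], [0, 0, 0.27], 0.36],
])

```text
clock: 3.1
eef_pos: [429.5, 165.8, 5.0]
tcp_rot: [3.141, -0.001, 1.546]
contact_force: [0.9, 0.3, -0.3]
opening: 0.678
grasp_force: 0.0
```

step_arm([
  [[0, 0, 0], [0, 0, 0.01], 0.36],
  [[0, 0, 0], [0, 0, 0.01], 0.36],
])

```text
clock: 3.3
eef_pos: [431.5, 166.3, 5.0]
tcp_rot: [3.136, -0.003, 1.546]
contact_force: [0.6, -0.4, 0.6]
opening: 0.679
grasp_force: 0.0
```

step_arm([
  [[0, 0, 0], [0, 0, 0.01], 0.36],
  [[0, 0, 0], [0, 0, 0.01], 0.36],
])

```text
clock: 3.5
eef_pos: [431.2, 165.9, 2.5]
tcp_rot: [3.137, -0.003, 1.545]
contact_force: [1.0, 0.2, -0.8]
opening: 0.68
grasp_force: 0.0
```

step_arm([
  [[0, 0, 0], [0, 0, 0.01], 0.36],
  [[0, 0, 0], [0, 0, 0.015], 0.36],
])

```text
clock: 3.7
eef_pos: [430.9, 165.6, -1.0]
tcp_rot: [3.137, -0.002, 1.545]
contact_force: [1.2, 0.9, -0.2]
opening: 0.679
grasp_force: 0.0
```

step_arm([
  [[0, 0, 0], [0, 0, 0.01], 0.36],
  [[0, 0, 0], [0, 0, 0.01], 0.36],
])

```text
clock: 3.9
eef_pos: [430.6, 165.5, -3.4]
tcp_rot: [3.138, -0.002, 1.545]
contact_force: [0.2, -0.6, -0.4]
opening: 0.68
grasp_force: 0.0
```

step_arm([
  [[0, 0, 0], [0, 0, 0.007], 0.36],
  [[0, 0, 0], [0, 0, 0.007], 0.36],
])

```text
clock: 4.1
eef_pos: [430.8, 165.5, -4.5]
tcp_rot: [3.138, -0.002, 1.545]
contact_force: [0.3, -0.5, 2.3]
opening: 0.679
grasp_force: 1.0
```

step_arm([
  [[0, 0, 0], [0, 0, 0.007], 0.36],
  [[0, 0, 0], [0, 0, 0.007], 0.36],
])

```text
clock: 4.3
eef_pos: [430.8, 165.6, -4.7]
tcp_rot: [3.138, -0.002, 1.545]
contact_force: [-4.9, -2.7, 26.8]
opening: 0.677
grasp_force: 13.6
```

step_arm([
  [[0, 0, 0], [0, 0, -0.2], 0.7],
  [[0, 0, 0], [0, 0, -0.45], 0.7],
  [[0, 0, 0], [-0.9, 0.2, -0.45], 0.7],
  [[0, 0, 0], [-0.9, 0.2, -0.45], 0.7],
  [[0, 0, 0], [-0.9, 0.2, -0.45], 0.7],
  [[0, 0, 0], [-0.9, 0.2, -0.45], 0.7],
  [[0, 0, 0], [-0.9, 0.2, -0.45], 0.7],
])

```text
clock: 5.0
eef_pos: [466.7, -19.0, 84.0]
tcp_rot: [3.136, -0.002, 1.541]
contact_force: [-0.2, 0.6, 0.2]
opening: 0.854
grasp_force: 0.0
```

```bash
python3 plan.py 467 -15 34 1.545
```

```text
t 5.0 q [-0.0452  0.3194  2.09    0.0028  0.7271 -0.0177] p [466.7 -19.   84. ] [ 3.1365e+00 -1.8000e-03  1.5412e+00] op 0.854
[ 0.007 -0.002 -0.005] [ 0.0195 -0.0004  0.2499] rows 1.0
```

step_arm([
  [[0.007, 0, -0.005], [0.02, 0, 0.1], 0.7],
  [[0.007, 0, -0.005], [0.02, 0, 0.18], 0.7],
  [[0.007, 0, -0.005], [0.02, 0, 0.18], 0.7],
  [[0.007, 0, -0.005], [0.02, 0, 0.18], 0.7],
])

```text
clock: 5.4
eef_pos: [465.7, -11.1, 47.8]
tcp_rot: [-3.139, -0.002, 1.549]
contact_force: [-0.6, 0.2, -0.4]
opening: 0.852
grasp_force: 0.0
```

```bash
python3 plan.py 467 -15 34 1.545
python3 - <<'E'
from h import *
c="top"
save("scene","g1",(280,180,90,80),6)
E
```

```text
t 5.4 q [-0.0288  0.3881  2.1054  0.0039  0.6508 -0.0105] p [465.7 -11.1  47.8] [-3.1390e+00 -2.4000e-03  1.5493e+00] op 0.852
[-0.003 -0.003  0.005] [-0.0194  0.007   0.0689] rows 0.3
```

View pics/g1.png

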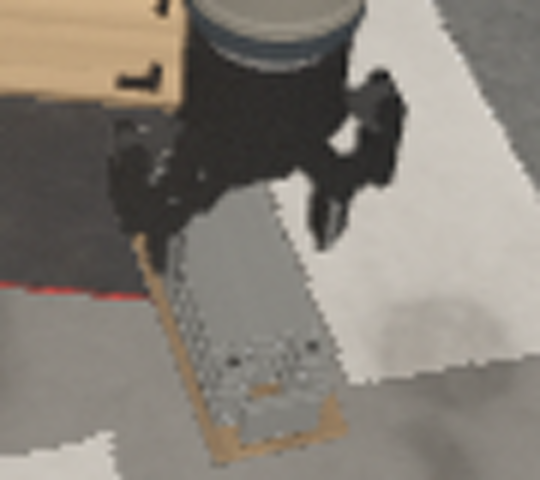

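step_arm([
  [[0, 0, 0], [-0.015, 0.005, 0.05], 0.7],
  [[0, 0, 0], [-0.015, 0.005, 0.065], 0.7],
  [[0, 0, 0], [-0.015, 0.005, 0.065], 0.7],
  [[0, 0, 0], [-0.015, 0.005, 0.065], 0.7],
])

```text
clock: 5.85
eef_pos: [466.9, -14.5, 34.8]
tcp_rot: [-3.14, -0.002, 1.549]
contact_force: [0.7, -0.1, 0.5]
opening: 0.849
grasp_force: 0.0
```

```bash
python3 plan.py 467 -15 34 1.545
```

```text
t 5.85 q [-0.036   0.4142  2.1085  0.004   0.6207 -0.0173] p [466.9 -14.5  34.8] [-3.1398e+00 -2.4000e-03  1.5487e+00] op 0.849
[-0.002 -0.003  0.005] [-0.0023  0.0007  0.004 ] rows 0.0
```

step_arm([
  [[0, 0, 0], [0, 0, 0.003], 0.4],
  [[0, 0, 0], [0, 0, 0.003], 0],
  [[0, 0, 0], [0, 0, 0.003], -0.2],
  [[0, 0, 0], [0, 0, 0.003], -0.2],
  [[0, 0, 0], [0, 0, 0.003], -0.2],
  [[0, 0, 0], [0, 0, 0.003], -0.2],
], squeeze=50)

```text
clock: 6.45
eef_pos: [467.0, -14.5, 34.7]
tcp_rot: [-3.14, -0.002, 1.549]
contact_force: [-1.5, -0.0, 5.7]
opening: 0.638
grasp_force: 51.9
```

Run:
```python
from scipy.optimize import lsq_linear
import numpy as np
# kinematic fit r=a+L1 s2+A sin s+B cos s ; z=h+L1 c2+A cos s-B sin s
D=[(.353,1.6334,228.2,581.9,231.3),(.3638,2.1123,430.3,162.2,57.3),(.3194,2.09,466.7,-19,84),(.3881,2.1054,465.7,-11.1,47.8),(.4142,2.1085,466.9,-14.5,34.8)]
A=[];b=[]
for q2,q3,x,y,z in D:
    s=q2+q3
    A+=[[1,0,np.sin(q2),np.sin(s),np.cos(s)],[0,1,np.cos(q2),np.cos(s),-np.sin(s)]]; b+=[np.hypot(x,y),z]
A=np.array(A);b=np.array(b);r=np.linalg.lstsq(A,b,rcond=None);print(r[0],r[3],A@r[0]-b)
```

```text
[  7.61671669 -26.65695157 544.62711256 494.79862353  58.16065245] [3.8567354  3.14672692 0.35115957 0.31322462 0.04773859] [ 0.0517289   0.10761595  1.31689276 -0.10088884 -0.93946436 -0.44229714
  0.21365489  0.08484769 -0.64281219  0.35072233]
```

step_arm([
  [[0, 0, 0], [0, 0, -0.05], -0.2],
  [[0, 0, 0], [0, 0, -0.2], -0.2],
  [[0, 0, 0], [0, 0, -0.35], -0.2],
  [[0, 0, 0], [0, 0, -0.35], -0.2],
])

```text
clock: 6.85
eef_pos: [469.5, -14.8, 107.8]
tcp_rot: [3.137, -0.002, 1.549]
contact_force: [0.1, 0.5, -2.0]
opening: 0.635
grasp_force: 54.2
```

Run:
```python
from h import *
a=imaging.grab_frame("top");b=imaging.grab_frame("scene")
cv2.imwrite("pics/both.png",np.hstack([a[:,110:480],b[:,0:430]])[:,:,::-1])
```

```text
(no output)
```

View pics/both.png

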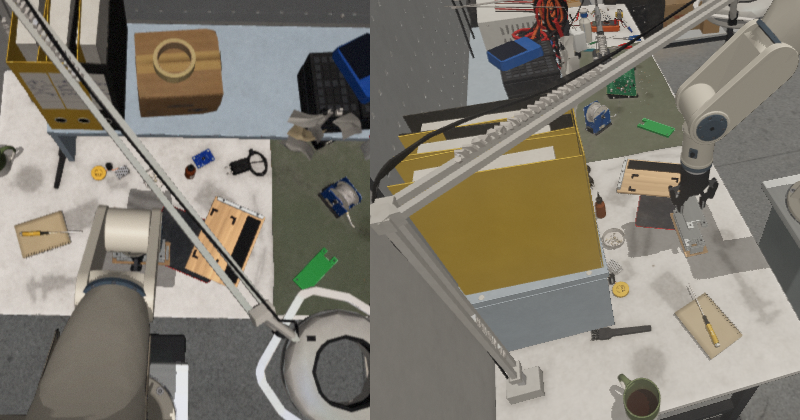

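Run:
```python
from h import *
np.set_printoptions(precision=1,suppress=True)
for y in (-15,25,45,65):
    o,d=ray("scene",(342,125)); print(y,o+d*(y-o[1])/d[1])
s=telemetry.sense(); print(s["qpos"],s["eef_pos"])
def plane(c,a,b):
    o,d1=ray(c,a); _,d2=ray(c,b); n=np.cross(d1,d2); n/=np.linalg.norm(n); return n,n@o
# variants of boom edges: left edge / right edge in each view
for ta in (((170,70),(290,215)),((190,70),(300,190))):
  for sa in (((30,195),(330,12)),((30,215),(330,32))):
    n1,k1=plane("top",*ta); n2,k2=plane("scene",*sa)
    d=np.cross(n1,n2); p=np.linalg.lstsq(np.array([n1,n2]),[k1,k2],rcond=None)[0]
    print([p+d*(y-p[1])/d[1] for y in (-100,-200,-300)])
```

```text
-15 [439.4 -15.  402. ]
25 [459.1  25.  435.6]
45 [468.9  45.  452.4]
65 [478.8  65.  469.1]
[-0.   0.3  2.1  0.   0.8 -0. ] [467.4 -14.7 104.9]
[array([ 481.9, -100. ,  616.5]), array([ 365.4, -200. ,  606.1]), array([ 248.9, -300. ,  595.7])]
[array([ 492.7, -100. ,  567.5]), array([ 377.4, -200. ,  551.7]), array([ 262. , -300. ,  535.9])]
[array([ 548.3, -100. ,  585.5]), array([ 444.4, -200. ,  569.2]), array([ 340.4, -300. ,  553. ])]
[array([ 564.2, -100. ,  533.4]), array([ 462. , -200. ,  511.4]), array([ 359.8, -300. ,  489.3])]
```

The wrist force reads -2 N, so only one plate was lifted (about 0.2 kg). The plate hangs in the gripper over the stack at about (135,255) in the left half of the composite. The lamp boom crosses overhead at z ≈ 570.

```bash
python3 plan.py 482 -80 110 .9 500 -160 95 .25 517 -232 70 -.398
```

```text
t 6.95 q [-0.0363  0.2858  2.0724  0.0033  0.7833 -0.0167] p [467.4 -14.7 104.9] [ 3.1414e+00 -2.3000e-03  1.5489e+00] op 0.637
[-0.001 -0.003  0.826] [-0.3248  0.0802 -0.0263] rows 4.3
[0.    0.    0.828] [-0.2574  0.3191  0.075 ] rows 4.3
[0.    0.    0.825] [-0.0067  0.3698  0.125 ] rows 4.3
```

step_arm([
  [[0, 0, 0.826], [-0.325, 0.08, -0.026], -0.2],
  [[0, 0, 0.826], [-0.325, 0.08, -0.026], -0.2],
  [[0, 0, 0.826], [-0.325, 0.08, -0.026], -0.2],
  [[0, 0, 0.826], [-0.325, 0.08, -0.026], -0.2],
  [[0, 0, 0.826], [-0.325, 0.08, -0.026], -0.2],
  [[0, 0, 0.826], [-0.325, 0.08, -0.026], -0.2],
])

```text
clock: 7.55
eef_pos: [480.5, -79.9, 107.9]
tcp_rot: [-3.137, 0.0, 0.899]
contact_force: [0.1, 0.2, -2.1]
opening: 0.637
grasp_force: 54.2
```

```bash
python3 plan.py 500 -160 95 .25
python3 - <<'E'
from h import *
a=imaging.grab_frame("top");b=imaging.grab_frame("scene")
print(np.round(telemetry.sense()["joint_efforts"],1))
cv2.imwrite("pics/both2.png",np.hstack([cv2.resize(a[120:420,200:400],None,fx=2,fy=2),cv2.resize(b[0:300,240:440],None,fx=2,fy=2)])[:,:,::-1])
E
```

```text
t 7.55 q [-0.1694  0.3089  2.0272  0.0029  0.81    0.5   ] p [480.5 -79.9 107.9] [-3.1367e+00  3.0000e-04  8.9940e-01] op 0.637
[-0.006  0.002  0.827] [-0.2529  0.3255  0.0631] rows 4.3
[ -0.1 -49.2 -25.8   0.    0.    0.1]
```

View pics/both2.png

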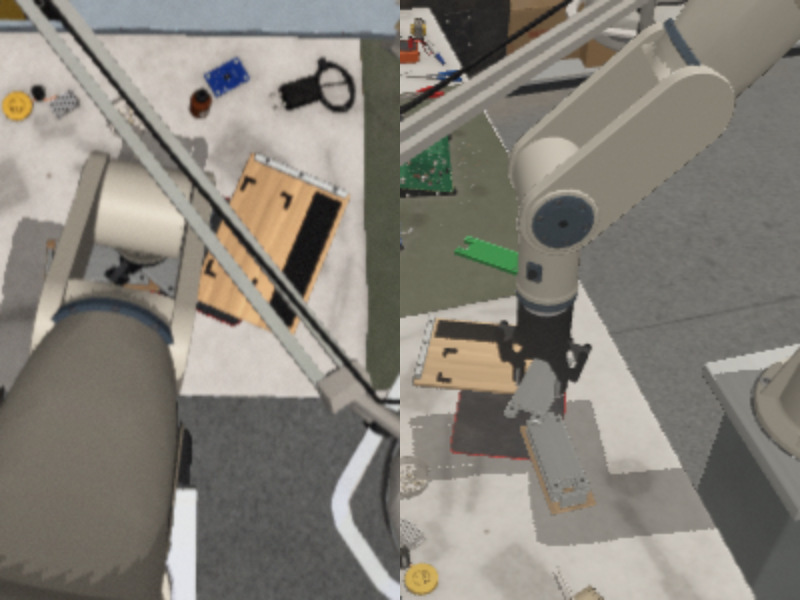

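The plate is held, and the boom and forearm nearly touch in the top view, at (200,250) in the left panel. I'll triangulate the boom's end bracket, top (372,315) and scene (362,3), and compare it with the arm model before sweeping under it.

Run:
```python
from h import *
np.set_printoptions(precision=0,suppress=True)
def tri(a,b):
    o1,d1=ray("top",a);o2,d2=ray("scene",b)
    d1/=np.linalg.norm(d1);d2/=np.linalg.norm(d2)
    t=np.linalg.lstsq(np.c_[d1,-d2],o2-o1,rcond=None)[0]
    p,q=o1+d1*t[0],o2+d2*t[1]; return (p+q)/2,np.linalg.norm(p-q)
print("boom end",*tri((372,315),(362,3)))
# wrist side caps / arm points: fork tip top px (248,200) left fork, scene cap centre (322,110)
print("wrist",*tri((236,235),(322,110)))
# arm: candidate points along right edge of forearm in top, at heights
for z in (450,500,550,600,650,700): print(z, "boom mid-px",at_z("top",(296,212),z)[:2],"fork R edge",at_z("top",(297,290),z)[:2])
# line from scene edge vs top of boom at column through (310,240)
for a,b in (((300,225),(300,40)),):
    n=np.cross(ray("scene",(240,75))[1],ray("scene",(345,10))[1]); o=ray("scene",(240,75))[0]
    for px in ((255,160),(300,213),(340,262),(366,300)):
        oo,d=ray("top",px); t=n@(o-oo)/(n@d); print(px,oo+d*t)
```

```text
boom end [ 315. -251.  569.] 4.201176493404852
wrist [473. -18. 445.] 35.05573797170864
450 boom mid-px [ 505. -129.] fork R edge [ 352. -132.]
500 boom mid-px [ 495. -127.] fork R edge [ 351. -130.]
550 boom mid-px [ 486. -124.] fork R edge [ 351. -128.]
600 boom mid-px [ 476. -122.] fork R edge [ 350. -125.]
650 boom mid-px [ 466. -120.] fork R edge [ 350. -123.]
700 boom mid-px [ 457. -118.] fork R edge [ 349. -120.]
(255, 160) [565. -52. 593.]
(300, 213) [ 478. -130.  583.]
(340, 262) [ 398. -197.  576.]
(366, 300) [ 337. -239.  577.]
```

The boom lies at z ≈ 575–583, where the forearm has to pass to reach the tray. Before going under it I'll park the plate flat on free bench and probe with an empty, compliant finger to see whether the boom is solid.

```bash
python3 plan.py 410 120 40 1.2 410 120 0 1.2
```

```text
t 7.65 q [-0.1692  0.3083  2.0267  0.0029  0.8102  0.4977] p [480.9 -79.9 108.3] [-3.1374e+00 -1.0000e-04  9.0190e-01] op 0.633
[-0.005 -0.001 -0.38 ] [ 0.5642 -0.8966  0.3455] rows 4.5
[0. 0. 0.] [0.  0.  0.2] rows 0.8
```

step_arm([
  [[0, 0, -0.38], [0.564, -0.897, 0.1], -0.2],
  [[0, 0, -0.38], [0.564, -0.897, 0.1], -0.2],
  [[0, 0, -0.38], [0.564, -0.897, 0.1], -0.2],
  [[0, 0, -0.38], [0.564, -0.897, 0.1], -0.2],
  [[0, 0, -0.38], [0.564, -0.897, 0.25], -0.2],
  [[0, 0, -0.38], [0.564, -0.897, 0.35], -0.2],
  [[0, 0, -0.38], [0.564, -0.897, 0.35], -0.2],
  [[0, 0, -0.38], [0.564, -0.897, 0.35], -0.2],
])

```text
clock: 8.45
eef_pos: [410.8, 119.9, 39.8]
tcp_rot: [-3.138, -0.001, 1.199]
contact_force: [0.3, 0.2, -2.6]
opening: 0.639
grasp_force: 54.2
```

step_arm([
  [[0, 0, 0], [0, 0, 0.08], -0.2],
  [[0, 0, 0], [0, 0, 0.14], -0.2],
  [[0, 0, 0], [0, 0, 0.17], -0.2],
  [[0, 0, 0], [0, 0, 0.185], -0.2],
  [[0, 0, 0], [0, 0, 0.185], -0.2],
])

```text
clock: 8.95
eef_pos: [411.4, 119.9, 3.2]
tcp_rot: [-3.14, -0.002, 1.198]
contact_force: [0.0, -0.4, -1.8]
opening: 0.636
grasp_force: 54.2
```

```bash
python3 plan.py 410 120 -1 1.2
```

```text
t 8.95 q [0.278  0.4416 2.1995 0.0056 0.5009 0.6456] p [411.4 119.9   3.2] [-3.1397e+00 -1.9000e-03  1.1982e+00] op 0.636
[-0.002 -0.002 -0.002] [-0.0023 -0.0068  0.0209] rows 0.1
```

step_arm([
  [[0, 0, 0], [0, 0, 0.012], -0.2],
  [[0, 0, 0], [0, 0, 0.019], -0.2],
  [[0, 0, 0], [0, 0, 0.019], -0.2],
])

```text
clock: 9.25
eef_pos: [411.1, 120.1, -0.9]
tcp_rot: [-3.139, -0.002, 1.199]
contact_force: [0.3, 0.2, -2.0]
opening: 0.63
grasp_force: 54.2
```

step_arm([
  [[0, 0, 0], [0, 0, 0], 0.1],
  [[0, 0, 0], [0, 0, 0], 0.5],
  [[0, 0, 0], [0, 0, 0], 0.8],
  [[0, 0, 0], [0, 0, 0], 0.8],
  [[0, 0, 0], [0, 0, -0.2], 0.8],
  [[0, 0, 0], [0, 0, -0.45], 0.8],
  [[0, 0, 0], [0, 0, -0.7], 0.8],
  [[0, 0, 0], [0, 0, -0.95], 0.8],
])

```text
clock: 10.05
eef_pos: [410.8, 119.5, 191.0]
tcp_rot: [-3.139, -0.002, 1.199]
contact_force: [1.5, 0.7, 0.0]
opening: 0.897
grasp_force: 0.0
```

```bash
python3 plan.py 420 30 370 .72 455 -20 540 .72
```

```text
t 10.05 q [0.2774 0.0916 2.0754 0.0032 0.9755 0.6477] p [410.8 119.5 191. ] [-3.1392e+00 -1.5000e-03  1.1987e+00] op 0.897
[-0.003 -0.001  0.609] [-0.3987  0.2035 -0.8959] rows 4.0
[0. 0. 0.] [-0.0333  0.3033 -0.85  ] rows 3.6
```

step_arm([
  [[0, 0, 0.61], [-0.4, 0.2, -0.9], 0.8],
  [[0, 0, 0.61], [-0.4, 0.2, -0.9], 0.8],
  [[0, 0, 0.61], [-0.4, 0.2, -0.9], 0.8],
  [[0, 0, 0.61], [-0.4, 0.2, -0.9], 0.8],
  [[0, 0, 0.61], [-0.4, 0.2, -0.9], 0.8],
], squeeze=20)

```text
clock: 10.55
eef_pos: [422.3, 28.5, 374.7]
tcp_rot: [3.138, -0.008, 0.717]
contact_force: [-0.1, 0.6, -0.5]
opening: 0.896
grasp_force: 0.0
```

step_arm([
  [[0, 0, 0], [-0.033, 0.3, -0.85], 0.8],
  [[0, 0, 0], [-0.033, 0.3, -0.85], 0.8],
  [[0, 0, 0], [-0.033, 0.3, -0.85], 0.8],
  [[0, 0, 0], [-0.033, 0.3, -0.85], 0.8],
  [[0, 0, 0], [-0.033, 0.3, -0.85], 0.8],
])

```text
clock: 11.05
eef_pos: [454.8, -19.0, 541.7]
tcp_rot: [-3.138, -0.004, 0.72]
contact_force: [-3.9, 5.9, 2.4]
opening: 0.898
grasp_force: 0.0
```

```bash
python3 plan.py 488 -57 540 .72
```

```text
t 11.05 q [-0.0489 -0.0743  1.4793  0.0052  1.736   0.8027] p [454.8 -19.  541.7] [-3.1384 -0.004   0.7201] op 0.898
[-0.004 -0.005  0.   ] [-0.0006  0.2522  0.0079] rows 1.0
```

step_arm([
  [[0, 0, 0], [0, 0, 0], 0.8],
  [[0, 0, 0], [0, 0.0, 0], 0.8],
])

```text
clock: 11.25
eef_pos: [454.3, -19.2, 538.1]
tcp_rot: [-3.138, -0.0, 0.72]
contact_force: [-2.2, 3.8, 1.0]
opening: 0.901
grasp_force: 0.0
```

step_arm([
  [[0, 0, 0], [0, 0.01, 0], 0.8],
  [[0, 0, 0], [0, 0.01, 0], 0.8],
])

```text
clock: 11.45
eef_pos: [454.3, -19.3, 538.3]
tcp_rot: [-3.134, -0.0, 0.721]
contact_force: [-10.4, 12.3, 4.1]
opening: 0.894
grasp_force: 0.0
```

Holding still, the force runs perpendicular to the boom and the TCP does not advance, so the boom is solid. I'll use the wrist moment to find the contact height.

Run:
```python
from h import *
np.set_printoptions(precision=2,suppress=True)
s=telemetry.sense(); F=s["contact_force"];M=s["wrist_torque"];print(s["eef_pos"],F,M,s["joint_efforts"])
print("closest lever",np.cross(F,M)/(F@F)*1000)
im=imaging.grab_frame("scene");t=imaging.grab_frame("top")
cv2.imwrite("pics/probe.png",np.hstack([cv2.resize(t[100:340,180:380],None,fx=2,fy=2),cv2.resize(im[0:240,230:430],None,fx=2,fy=2)])[:,:,::-1])
```

```text
[454.26 -19.28 538.32] [-10.39  12.3    4.11] [ 1.12  1.01 -0.19] [ -5.51 -28.56 -40.36  -3.02  -2.87  -0.17]
closest lever [-23.54   9.5  -87.91]
```

View pics/probe.png

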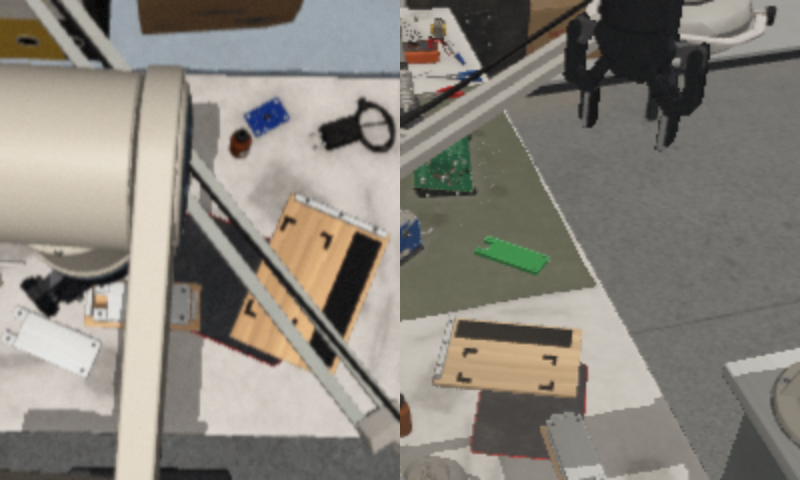

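The probe picture shows the gripper's knuckle at the boom, around (570,50) in the right panel. The parked plate is at (55,340) in the left panel. I'll refine the arm model and the boom rods, then search for tilted poses that clear the boom.

Run:
```python
import cv2,numpy as np
np.set_printoptions(precision=1,suppress=True,linewidth=200)
t=cv2.imread("pics/top0.png");s=cv2.imread("pics/scene0.png")
for r in (195,215): print("top row",r,[(c,*t[r,c]) for c in range(262 if r==195 else 278,300 if r==195 else 318)])
for c in (240,300): print("scene col",c,[(r,*s[r,c]) for r in range(*((50,100) if c==240 else (15,65)))])
D=[(.353,1.6334,228.2,581.9,231.3),(.3638,2.1123,430.3,162.2,57.3),(.3194,2.09,466.7,-19,84),(.3881,2.1054,465.7,-11.1,47.8),(.4142,2.1085,466.9,-14.5,34.8),(-.0743,1.4793,454.8,-19,541.7),(.0916,2.0754,410.8,119.5,191),(.4416,2.1995,411.4,119.9,3.2),(.2858,2.0724,467.4,-14.7,104.9),(.3089,2.0272,480.5,-79.9,107.9)]
A=[];b=[]
for q2,q3,x,y,z in D:
    g=q2+q3
    A+=[[1,0,np.sin(q2),np.sin(g),np.cos(g)],[0,1,np.cos(q2),np.cos(g),-np.sin(g)]]; b+=[np.hypot(x,y),z]
A=np.array(A);b=np.array(b);r=np.linalg.lstsq(A,b,rcond=None);print(r[0],A@r[0]-b)
```

```text
top row 195 [(262, np.uint8(168), np.uint8(176), np.uint8(184)), (263, np.uint8(172), np.uint8(180), np.uint8(187)), (264, np.uint8(162), np.uint8(170), np.uint8(179)), (265, np.uint8(137), np.uint8(146), np.uint8(152)), (266, np.uint8(133), np.uint8(139), np.uint8(140)), (267, np.uint8(162), np.uint8(171), np.uint8(172)), (268, np.uint8(166), np.uint8(174), np.uint8(174)), (269, np.uint8(166), np.uint8(175), np.uint8(175)), (270, np.uint8(162), np.uint8(173), np.uint8(173)), (271, np.uint8(162), np.uint8(170), np.uint8(172)), (272, np.uint8(160), np.uint8(168), np.uint8(172)), (273, np.uint8(159), np.uint8(168), np.uint8(169)), (274, np.uint8(149), np.uint8(156), np.uint8(161)), (275, np.uint8(181), np.uint8(189), np.uint8(196)), (276, np.uint8(186), np.uint8(193), np.uint8(203)), (277, np.uint8(188), np.uint8(195), np.uint8(202)), (278, np.uint8(184), np.uint8(191), np.uint8(201)), (279, np.uint8(187), np.uint8(194), np.uint8(201)), (280, np.uint8(189), np.uint8(196), np.uint8(203)), (281, np.uint8(180), np.uint8(187), np.uint8(193)), (282, np.uint8(134), np.uint8(138), np.uint8(14
[... 7389 characters left out ...]
26)), (54, np.uint8(113), np.uint8(121), np.uint8(127)), (55, np.uint8(111), np.uint8(119), np.uint8(125)), (56, np.uint8(111), np.uint8(118), np.uint8(123)), (57, np.uint8(111), np.uint8(117), np.uint8(122)), (58, np.uint8(115), np.uint8(120), np.uint8(124)), (59, np.uint8(113), np.uint8(118), np.uint8(121)), (60, np.uint8(113), np.uint8(117), np.uint8(121)), (61, np.uint8(114), np.uint8(119), np.uint8(120)), (62, np.uint8(110), np.uint8(115), np.uint8(117)), (63, np.uint8(110), np.uint8(116), np.uint8(117)), (64, np.uint8(113), np.uint8(117), np.uint8(118))]
[ -0.1 -47.9 567.7 494.5  58.9] [-0.2 -0.   1.1  0.  -2.1 -0.   0.5 -0.   0.2  0.1  0.   0.   0.1  0.  -0.3  0.  -0.4 -0.1  1.2 -0. ]
```

```bash
cat > kin.py <<'E'
import numpy as np
from scipy.spatial.transform import Rotation as R
L1,A,B=567.7,494.5,58.9; Lt=352.; H=Lt-47.9   # Lt refined by picture
LF=np.hypot(A,B); ga=np.arctan2(B,A)
def ik(p,yaw,tilt):
    """tilt: wrist leans back along -tool x. returns list of (q, elbow, wrist)"""
    Q=(R.from_euler("xyz",[np.pi,0,yaw])*R.from_rotvec([0,tilt,0])).as_matrix()
    W=np.array(p)-Lt*Q[:,2]; r=np.hypot(*W[:2]); q1=np.arctan2(W[1],W[0]); dz=W[2]-H; D=np.hypot(r,dz)
    if D>L1+LF: return []
    el=np.arctan2(dz,r)+np.arccos((L1**2+D**2-LF**2)/(2*L1*D)); q2=np.pi/2-el
    er,ez=L1*np.cos(el),H+L1*np.sin(el); s=np.arctan2(r-er,W[2]-ez)-ga; q3=s-q2
    f=lambda th:np.array([[np.sin(th)*np.cos(q1)],[np.sin(th)*np.sin(q1)],[np.cos(th)]])
    zf=f(s)[:,0]; yf=np.array([-np.sin(q1),np.cos(q1),0]); xf=np.cross(yf,zf)
    M=np.c_[xf,yf,zf].T@Q                 # forearm frame to tool
    out=[]
    z=M[:,2]; 
    for sg in(1,-1):
        q5=sg*np.arccos(np.clip(z[2],-1,1)); q4=np.arctan2(z[1]*sg,z[0]*sg)
        out.append((q4,q5))
    E=np.array([er*np.cos(q1),er*np.sin(q1),ez])
    return (q1,q2,q3),out,E,W
def segdist(a,b,c,d):
    t=np.linspace(0,1,200)[:,None]; P=a+(b-a)*t; c,d=np.array(c),np.array(d); u=d-c; k=np.clip((P-c)@u/(u@u),0,1)[:,None]
    return np.linalg.norm(P-c-k*u,axis=1).min()
E
python3 - <<'E'
from h import *; from kin import *
np.set_printoptions(precision=2,suppress=True)
def plane(c,a,b):
    o,d1=ray(c,a); _,d2=ray(c,b); n=np.cross(d1,d2); n/=np.linalg.norm(n); return n,n@o
rods=[]
for ta,sa in ((((270,195),(286,215)),((240,73.5),(300,35))),(((289.5,195),(306,215)),((240,63),(300,25.5)))):
    # longer baseline for top slope: both rods parallel, use (266.5,190)->(347.3,294.3) slope
    ta=(ta[0],(ta[0][0]+80.8,ta[0][1]+104.3))
    n1,k1=plane("top",*ta); n2,k2=plane("scene",*sa); d=np.cross(n1,n2); p=np.linalg.lstsq(np.array([n1,n2]),[k1,k2],rcond=None)[0]
    f=lambda y:p+d*(y-p[1])/d[1]; rods.append((f(-300),f(300))); print(f(0),f(-100),f(-200),f(-250))
np.save("rods.npy",rods)
tx=np.array([np.cos(-.398),np.sin(-.398),0])
for n,p in (("place",np.array([517,-232,9])),("strip45-20",np.array([482,-313.5,12])+25*tx)):
    for t in np.radians([0,15,25,30,35,40,45,50]):
        q,w,E,W=ik(p,-.398,t); print(n,round(np.degrees(t)),np.array(q),np.array(w).ravel(),"E",E,"W",W,[round(segdist(E,W,*r)) for r in rods],[round(segdist(W,p,*r)) for r in rods])
E
```

```text
[600.35   0.   615.63] [ 474.64 -100.    611.43] [ 348.92 -200.    607.22] [ 286.07 -250.    605.12]
[642.67   0.   613.9 ] [ 515.51 -100.    610.97] [ 388.34 -200.    608.03] [ 324.76 -250.    606.56]
place 0 [-0.42  0.56  1.9 ] [-0.    0.68  3.14 -0.68] E [ 276.96 -124.28  783.82] W [ 517. -232.  361.] [6, 28] [281, 270]
place 15 [-0.43  0.5   2.1 ] [ 0.03  0.28 -3.12 -0.28] E [ 246.65 -112.04  802.99] W [ 433.02 -196.69  349.01] [50, 73] [265, 261]
place 25 [-0.43  0.5   2.23] [ 2.43  0.02 -0.71 -0.02] E [ 245.34 -112.6   803.51] W [ 379.87 -174.34  328.02] [76, 99] [280, 281]
place 30 [-0.43  0.51  2.28] [ 3.04  0.18 -0.1  -0.18] E [ 252.59 -116.62  798.96] W [ 354.76 -163.79  313.84] [84, 108] [295, 298]
place 35 [-0.43  0.54  2.34] [ 3.08  0.35 -0.06 -0.35] E [ 265.98 -123.59  790.17] W [ 330.88 -153.75  297.34] [87, 111] [314, 319]
place 40 [-0.44  0.59  2.38] [ 3.09  0.53 -0.05 -0.53] E [ 285.82 -133.73  776.02] W [ 308.42 -144.31  278.65] [83, 108] [336, 342]
place 45 [-0.44  0.65 -3.86] [ 3.1   0.72 -0.05 -0.72] E [ 311.8  -146.96  755.18] W [ 287.55 -135.53  257.9 ] [72, 9
[... 529 characters left out ...]
 [33, 56] [283, 279]
strip45-20 30 [-0.64  0.53  2.21] [ 2.29  0.16 -0.85 -0.16] E [ 229.58 -170.76  794.43] W [ 342.8  -254.98  316.84] [42, 65] [292, 290]
strip45-20 35 [-0.65  0.55  2.26] [ 2.63  0.3  -0.51 -0.3 ] E [ 236.31 -181.49  787.32] W [ 318.93 -244.94  300.34] [46, 70] [306, 306]
strip45-20 40 [-0.67  0.59  2.31] [ 2.75  0.47 -0.4  -0.47] E [ 247.47 -196.57  775.7 ] W [ 296.47 -235.5   281.65] [44, 68] [324, 326]
strip45-20 45 [-0.69  0.64  2.35] [ 2.8   0.64 -0.35 -0.64] E [ 262.68 -216.09  758.62] W [ 275.6  -226.72  260.9 ] [36, 60] [345, 349]
strip45-20 50 [-0.71  0.71 -3.9 ] [ 2.82  0.82 -0.32 -0.82] E [ 281.07 -239.65  735.21] W [ 256.47 -218.68  238.26] [20, 43] [369, 374]
```

The boom is solid, so tool-down placing is ruled out. My kinematic model shows that about 35° of tilt, with the wrist leaning back towards the base, clears the boom at the plate place. I'll regrasp the parked plate with that tilt and watch which way q4 turns.

```bash
python3 - <<'E'
s=open('plan.py').read()
s=s.replace("reshape(-1,4)","reshape(-1,5)").replace('Qn=R.from_euler("xyz",[np.pi,0,w[3]])','Qn=R.from_euler("xyz",[np.pi,0,w[3]])*R.from_rotvec([0,w[4],0])').replace("x y z yaw  [x y z yaw ...]","x y z yaw tilt ...")
open('plan.py','w').write(s)
E
python3 plan.py 410 25 480 1.0 0 411 100 300 1.2 0 411 120 130 1.2 0 411 120 60 1.2 .6
```

```text
t 11.55 q [-0.0501 -0.072   1.4841  0.0058  1.7348  0.8002] p [454.3 -19.3 538.3] [-3.1338e+00 -2.0000e-04  7.2140e-01] op 0.901
[-0.01  -0.002 -0.355] [-0.02   -0.3102  0.2939] rows 1.9
[ 0.     0.    -0.255] [ 0.3183 -0.1984  0.9   ] rows 3.9
[0. 0. 0.] [ 0.0932 -0.0362  0.85  ] rows 3.4
[0.    0.764 0.   ] [0.   0.   0.35] rows 4.0
```

step_arm([
  [[0, 0, 0], [0, -0.2, 0], 0.6],
  [[0, 0, -0.355], [-0.02, -0.31, 0.294], 0.6],
  [[0, 0, -0.355], [-0.02, -0.31, 0.294], 0.6],
  [[0, 0, -0.355], [-0.02, -0.31, 0.294], 0.6],
], squeeze=60)

```text
clock: 11.95
eef_pos: [410.5, 23.2, 477.6]
tcp_rot: [-3.136, 0.001, 1.001]
contact_force: [-0.5, -0.3, 0.0]
opening: 0.803
grasp_force: 0.0
```

step_arm([
  [[0, 0, -0.255], [0.318, -0.198, 0.9], 0.6],
  [[0, 0, -0.255], [0.318, -0.198, 0.9], 0.6],
  [[0, 0, -0.255], [0.318, -0.198, 0.9], 0.6],
  [[0, 0, -0.255], [0.318, -0.198, 0.9], 0.6],
  [[0, 0, -0.255], [0.318, -0.198, 0.9], 0.6],
])

```text
clock: 12.45
eef_pos: [410.9, 98.8, 296.1]
tcp_rot: [-3.133, 0.002, 1.196]
contact_force: [-0.3, -0.1, 0.4]
opening: 0.804
grasp_force: 0.0
```

step_arm([
  [[0, 0, 0], [0.093, -0.036, 0.85], 0.6],
  [[0, 0, 0], [0.093, -0.036, 0.85], 0.6],
  [[0, 0, 0], [0.093, -0.036, 0.85], 0.6],
  [[0, 0, 0], [0.093, -0.036, 0.85], 0.6],
  [[0, 0.2, 0], [0.093, -0.036, 0.85], 0.6],
  [[0, 0.2, 0], [0.093, -0.036, 0.85], 0.6],
])

```text
clock: 13.05
eef_pos: [413.9, 118.0, 130.8]
tcp_rot: [-3.14, -0.163, 1.196]
contact_force: [-0.9, -0.6, 1.3]
opening: 0.799
grasp_force: 0.0
```

```bash
python3 plan.py 411 120 60 1.2 .6
python3 - <<'E'
from kin import *
for y,t in ((1.2,.16),(1.2,.6)): print(ik([411,120,130],y,t)[:2])
E
```

```text
t 13.05 q [0.1623 0.1523 2.1899 0.2121 0.7287 0.3829] p [413.9 118.  130.8] [-3.1395 -0.1626  1.1965] op 0.799
[-0.001  0.557 -0.005] [-0.0534 -0.0166  0.35  ] rows 2.9
((np.float64(0.17166174248979366), np.float64(0.14909129068194882), np.float64(2.1964141217951916)), [(np.float64(0.20754539648439715), np.float64(0.7237175831454687)), (np.float64(-2.934047257105396), np.float64(-0.7237175831454687))])
((np.float64(-0.19015383996030918), np.float64(0.19884975827155849), np.float64(2.337174694982148)), [(np.float64(0.9629988748314563), np.float64(0.7431828283650558)), (np.float64(-2.178593778758337), np.float64(-0.7431828283650558))])
```

The model predicts q4 well (0.208 against a measured 0.212). Positive q4 leans left, so the plan works. Next I'll descend tilted and regrasp.

step_arm([
  [[0, 0.557, 0], [-0.053, -0.017, 0.35], 0.6],
  [[0, 0.557, 0], [-0.053, -0.017, 0.35], 0.6],
  [[0, 0.557, 0], [-0.053, -0.017, 0.35], 0.6],
  [[0, 0.557, 0], [-0.053, -0.017, 0.35], 0.6],
  [[0, 0.557, 0], [-0.053, -0.017, 0.35], 0.6],
  [[0, 0.557, 0], [-0.053, -0.017, 0.35], 0.6],
])

```text
clock: 13.65
eef_pos: [413.4, 119.2, 60.6]
tcp_rot: [3.139, -0.602, 1.197]
contact_force: [0.2, 0.2, 0.2]
opening: 0.799
grasp_force: 0.0
```

```bash
python3 plan.py 411 120 20 1.199 .6 411 120 4.5 1.199 .6
python3 - <<'E'
from kin import *
np.set_printoptions(precision=2,suppress=True)
rods=np.load("rods.npy"); best=[]
# driver: TCP at strip centre + u*tx, tool yaw psi, tilt t
c=np.array([482,-313.5,12])
for psi in (-.398,-.46,-.52):
  tx=np.array([np.cos(psi),np.sin(psi),0])
  for u in (30,0,-20,-40,-60,-80):
    o=max(((min(segdist(*s[2:],*r) for r in rods),t,s) for t in np.radians(range(10,46,5)) for s in [ik(c+u*tx+[0,0,3],psi,t)] if s[0][2]%6.283<2.6),key=lambda v:v[0])
    print(psi,u,round(o[0]),round(np.degrees(o[1])),np.array(o[2][0]),np.array(o[2][1]).ravel())
# transit plate
W=[(411,120,60,1.2,.6),(420,60,130,.9,.6),(450,-60,130,.3,.6),(517,-232,60,-.398,.6),(517,-232,14,-.398,.6)]
for a,b in zip(W[:-1],W[1:]):
  for k in (0,.33,.67,1):
    w=np.array(a)*(1-k)+np.array(b)*k; s=ik(w[:3],w[3],w[4]); print(w[:2],np.array(s[0]),np.array(s[1])[0],min(round(segdist(*s[2:],*r)) for r in rods))
E
```

```text
t 13.65 q [-0.1808  0.3792  2.3661  1.2     0.6377 -0.8856] p [413.4 119.2  60.6] [ 3.139  -0.6015  1.1969] op 0.799
[ 0.005 -0.002 -0.002] [-0.1157 -0.013   0.167 ] rows 0.8
[0. 0. 0.] [-0.0438  0.      0.064 ] rows 0.3
-0.398 30 45 35 [-0.65  0.55  2.25] [ 2.61  0.29 -0.53 -0.29]
-0.398 0 58 35 [-0.67  0.53  2.31] [ 2.64  0.33 -0.5  -0.33]
-0.398 -20 67 35 [-0.69  0.52  2.35] [ 2.66  0.36 -0.48 -0.36]
-0.398 -40 76 35 [-0.7   0.52  2.39] [ 2.67  0.39 -0.47 -0.39]
-0.398 -60 84 30 [-0.7   0.47  2.38] [ 2.52  0.26 -0.63 -0.26]
-0.398 -80 94 30 [-0.72  0.46  2.41] [ 2.54  0.28 -0.6  -0.28]
-0.46 30 49 35 [-0.63  0.55  2.25] [ 2.79  0.28 -0.35 -0.28]
-0.46 0 62 35 [-0.64  0.53  2.31] [ 2.81  0.32 -0.33 -0.32]
-0.46 -20 71 35 [-0.65  0.52  2.36] [ 2.83  0.35 -0.32 -0.35]
-0.46 -40 80 35 [-0.66  0.52  2.39] [ 2.83  0.39 -0.31 -0.39]
-0.46 -60 89 30 [-0.66  0.47  2.38] [ 2.73  0.24 -0.42 -0.24]
-0.46 -80 99 30 [-0.67  0.46  2.42] [ 2.75  0.27 -0.39 -0.27]
-0.52 30 52 40 [-0.61  0.58  2.31] [ 3.01  0.45 -0.13 -0.45]
-0.52 0 66 35 [-0.61  0.53  2.32] [ 2.98  0.32 -0.16 -0.32]
-0.52 -20 75 3
[... 334 characters left out ...]

[417.03  79.8 ] [-0.28  0.23  2.4 ] [1.12 0.64] 174
[420.  60.] [-0.31  0.15  2.4 ] [1.07 0.65] 178
[420.  60.] [-0.31  0.15  2.4 ] [1.07 0.65] 178
[429.9  20.4] [-0.37  0.14  2.43] [1.14 0.58] 180
[440.1 -20.4] [-0.41  0.12  2.44] [1.23 0.49] 182
[450. -60.] [-0.43  0.12  2.45] [1.33 0.4 ] 183
[450. -60.] [-0.43  0.12  2.45] [1.33 0.4 ] 183
[ 472.11 -116.76] [-0.44  0.21  2.43] [1.7  0.28] 166
[ 494.89 -175.24] [-0.44  0.31  2.39] [2.29 0.21] 141
[ 517. -232.] [-0.43  0.4   2.32] [3.03 0.18] 111
[ 517. -232.] [-0.43  0.4   2.32] [3.03 0.18] 111
[ 517. -232.] [-0.43  0.44  2.33] [3.05 0.23] 105
[ 517. -232.] [-0.43  0.48  2.33] [3.06 0.27] 98
[ 517. -232.] [-0.43  0.52  2.33] [3.07 0.31] 90
```

step_arm([
  [[0.005, 0, 0], [-0.08, -0.013, 0.11], 0.6],
  [[0.005, 0, 0], [-0.13, -0.013, 0.19], 0.6],
  [[0.005, 0, 0], [-0.157, -0.013, 0.225], 0.6],
  [[0.005, 0, 0], [-0.157, -0.013, 0.225], 0.6],
  [[0.005, 0, 0], [-0.157, -0.013, 0.225], 0.6],
])

```text
clock: 14.15
eef_pos: [409.2, 120.3, 5.4]
tcp_rot: [-3.137, -0.598, 1.197]
contact_force: [-0.2, -0.0, -0.8]
opening: 0.801
grasp_force: 0.0
```

```bash
python3 plan.py 411 120 4.5 1.199 .6
```

```text
t 14.15 q [-0.1785  0.5336  2.3767  1.4144  0.5943 -1.1507] p [409.2 120.3   5.4] [-3.1375 -0.598   1.1972] op 0.801
[-0.004  0.003 -0.002] [-0.0009  0.0089  0.0046] rows 0.0
```

step_arm([
  [[-0.004, 0.003, 0], [0, 0.008, 0.004], 0.6],
  [[-0.004, 0.003, 0], [0, 0.008, 0.004], 0.3],
  [[-0.004, 0.003, 0], [0, 0.008, 0.004], 0],
  [[-0.004, 0.003, 0], [0, 0.008, 0.004], -0.2],
  [[-0.004, 0.003, 0], [0, 0.008, 0.004], -0.2],
  [[-0.004, 0.003, 0], [0, 0.008, 0.004], -0.2],
  [[-0.004, 0.003, 0], [0, 0.008, 0.004], -0.2],
], squeeze=80)

```text
clock: 14.85
eef_pos: [409.6, 120.1, 5.3]
tcp_rot: [3.141, -0.6, 1.198]
contact_force: [-5.0, -13.5, 23.6]
opening: 0.616
grasp_force: 78.2
```

```bash
python3 plan.py 411 120 60 1.199 .6 420 60 130 .9 .6 450 -60 130 .3 .6 484 -146 110 -.05 .6 517 -232 70 -.398 .6
```

```text
t 14.85 q [-0.1795  0.5344  2.3787  1.4251  0.5941 -1.1625] p [409.6 120.1   5.3] [ 3.1415 -0.5997  1.1979] op 0.616
[ 0.001  0.    -0.001] [ 0.1561  0.0068 -0.2246] rows 1.1
[-0.215  0.     0.314] [-0.0196  0.1509 -0.4375] rows 2.0
[-0.431  0.     0.631] [-0.3109  0.4905 -0.2127] rows 4.0
[-0.252  0.     0.368] [-0.0273  0.461   0.1025] rows 2.3
[-0.25   0.     0.366] [0.0408 0.4212 0.2703] rows 2.3
```

step_arm([
  [[0, 0, 0], [0.03, 0.004, -0.045], -0.2],
  [[0, 0, 0], [0.1, 0.007, -0.14], -0.2],
  [[0, 0, 0], [0.156, 0.007, -0.225], -0.2],
  [[0, 0, 0], [0.156, 0.007, -0.225], -0.2],
])

```text
clock: 15.25
eef_pos: [411.3, 120.3, 60.8]
tcp_rot: [3.14, -0.599, 1.2]
contact_force: [0.5, 0.1, -3.2]
opening: 0.607
grasp_force: 83.8
```

```bash
python3 plan.py 420 60 130 .9 .6 450 -60 130 .3 .6 484 -146 110 -.05 .6 517 -232 70 -.398 .6;  python3 - <<'E'
from h import *
a=imaging.grab_frame("top");b=imaging.grab_frame("scene")
cv2.imwrite("pics/grip2.png",np.hstack([cv2.resize(a[170:290,160:260],None,fx=4,fy=4),cv2.resize(b[200:320,280:380],None,fx=4,fy=4)])[:,:,::-1])
E
```

```text
t 15.25 q [-0.1779  0.3768  2.3683  1.1958  0.637  -0.8826] p [411.3 120.3  60.8] [ 3.14   -0.5995  1.2004] op 0.607
[-0.214  0.     0.316] [-0.0236  0.1506 -0.4352] rows 2.0
[-0.431  0.     0.631] [-0.3109  0.4905 -0.2127] rows 4.0
[-0.252  0.     0.368] [-0.0273  0.461   0.1025] rows 2.3
[-0.25   0.     0.366] [0.0408 0.4212 0.2703] rows 2.3
```

View pics/grip2.png

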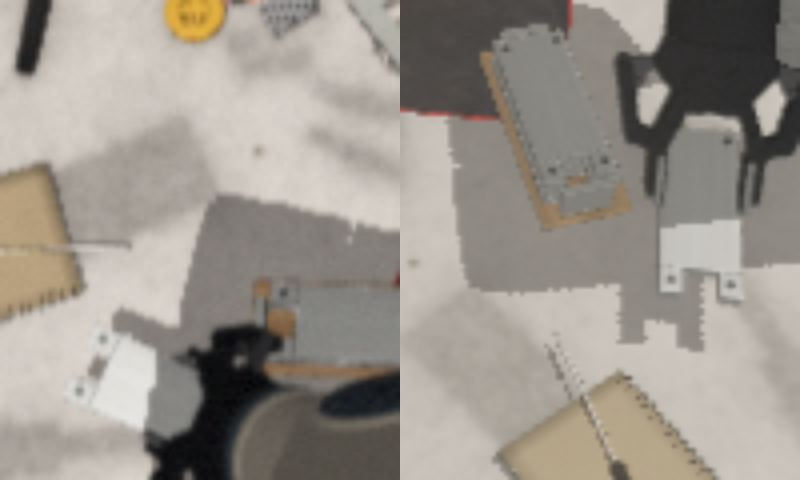

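The picture shows the plate lifted in the tilted grip, notch away from the gripper, over an undisturbed stack at (560,130) in the right panel.

step_arm([
  [[-0.214, 0, 0.316], [-0.024, 0.15, -0.435], -0.2],
  [[-0.214, 0, 0.316], [-0.024, 0.15, -0.435], -0.2],
  [[-0.214, 0, 0.316], [-0.024, 0.15, -0.435], -0.2],
  [[-0.214, 0, 0.316], [-0.024, 0.15, -0.435], -0.2],
])

```text
clock: 15.75
eef_pos: [418.8, 60.0, 127.6]
tcp_rot: [-3.138, -0.598, 0.899]
contact_force: [-0.0, 0.5, -1.9]
opening: 0.607
grasp_force: 85.2
```

step_arm([
  [[-0.431, 0, 0.631], [-0.311, 0.49, -0.213], -0.2],
  [[-0.431, 0, 0.631], [-0.311, 0.49, -0.213], -0.2],
  [[-0.431, 0, 0.631], [-0.311, 0.49, -0.213], -0.2],
  [[-0.431, 0, 0.631], [-0.311, 0.49, -0.213], -0.2],
  [[-0.431, 0, 0.631], [-0.311, 0.49, -0.213], -0.2],
  [[-0.431, 0, 0.631], [-0.311, 0.49, -0.213], -0.2],
])

```text
clock: 16.35
eef_pos: [448.0, -58.1, 126.3]
tcp_rot: [-3.137, -0.594, 0.304]
contact_force: [0.6, 0.4, -1.3]
opening: 0.607
grasp_force: 85.2
```

```bash
python3 plan.py 484 -146 110 -.05 .6 517 -232 70 -.398 .6
```

```text
t 16.35 q [-0.42    0.1264  2.4428  1.3115  0.3971 -0.3537] p [448.  -58.1 126.3] [-3.1373 -0.5936  0.3043] op 0.607
[-0.259  0.009  0.373] [-0.0124  0.4734  0.0879] rows 2.4
[-0.25   0.     0.366] [0.0408 0.4212 0.2703] rows 2.3
```

step_arm([
  [[-0.259, 0.009, 0.373], [-0.012, 0.473, 0.088], -0.2],
  [[-0.259, 0.009, 0.373], [-0.012, 0.473, 0.088], -0.2],
  [[-0.259, 0.009, 0.373], [-0.012, 0.473, 0.088], -0.2],
  [[-0.259, 0.009, 0.373], [-0.012, 0.473, 0.088], -0.2],
  [[-0.259, 0.009, 0.373], [-0.012, 0.473, 0.088], -0.2],
  [[-0.259, 0.009, 0.373], [-0.012, 0.473, 0.088], -0.2],
])

```text
clock: 16.95
eef_pos: [484.2, -147.3, 111.3]
tcp_rot: [3.141, -0.602, -0.053]
contact_force: [-0.6, -0.1, -2.0]
opening: 0.605
grasp_force: 85.3
```

```bash
python3 plan.py 517 -232 70 -.398 .6
```

```text
t 16.95 q [-0.4448  0.2133  2.3957  1.7237  0.2197 -0.4845] p [ 484.2 -147.3  111.3] [ 3.1406 -0.6025 -0.0531] op 0.605
[-0.247 -0.003  0.362] [0.0365 0.4139 0.2763] rows 2.3
```

step_arm([
  [[-0.082, 0, 0.12], [0.012, 0.138, 0.09], -0.2],
  [[-0.082, 0, 0.12], [0.012, 0.138, 0.09], -0.2],
  [[-0.165, 0, 0.24], [0.024, 0.276, 0.18], -0.2],
  [[-0.165, 0, 0.24], [0.024, 0.276, 0.18], -0.2],
  [[-0.247, -0.003, 0.362], [0.037, 0.414, 0.276], -0.2],
  [[-0.247, -0.003, 0.362], [0.037, 0.414, 0.276], -0.2],
  [[-0.247, -0.003, 0.362], [0.037, 0.414, 0.276], -0.2],
  [[-0.247, -0.003, 0.362], [0.037, 0.414, 0.276], -0.2],
])

```text
clock: 17.75
eef_pos: [517.1, -233.0, 70.2]
tcp_rot: [3.141, -0.601, -0.4]
contact_force: [-0.3, 0.1, -1.2]
opening: 0.61
grasp_force: 85.3
```

```bash
python3 plan.py 517 -232 45 -.398 .6
cat > chk.py <<'E'
from h import *
np.set_printoptions(precision=1,suppress=True)
def tri(a,b):
    o1,d1=ray("top",a);o2,d2=ray("scene",b); d1/=np.linalg.norm(d1);d2/=np.linalg.norm(d2)
    t=np.linalg.lstsq(np.c_[d1,-d2],o2-o1,rcond=None)[0]; p,q=o1+d1*t[0],o2+d2*t[1]; return (p+q)/2,np.linalg.norm(p-q)
for c in ("top","scene"): imaging.grab_frame(c)
for n in ("notch_end","plate_4","plate_place","tray"):
    T=imaging.mark_of("top",n);S=imaging.mark_of("scene",n)
    for a in T[:2]:
        for b in S[:2]:
            p,e=tri(a["xy"],b["xy"])
            if e<25: print(n,round(a["conf"],2),round(b["conf"],2),np.round(a["xy"]),np.round(b["xy"]),p,round(e,1))
s=telemetry.sense(); print(s["qpos"],s["contact_force"],s["joint_efforts"])
E
python3 chk.py
```

```text
t 17.75 q [-0.439   0.3757  2.3102  2.9942  0.1465 -1.4568] p [ 517.1 -233.    70.2] [ 3.1412 -0.601  -0.4004] op 0.61
[ 0.002 -0.001 -0.003] [-0.0733 -0.0047  0.1027] rows 0.5
notch_end 0.75 0.94 [440. 256.] [270. 125.] [ 470.4 -591.7  -18.9] 5.8
notch_end 0.75 0.56 [440. 256.] [261. 169.] [ 496.8 -721.6 -369.3] 9.7
notch_end 0.6 0.94 [336. 210.] [270. 125.] [ 553.1 -238.5  258.1] 10.4
notch_end 0.6 0.56 [336. 210.] [261. 169.] [ 585.7 -262.5   72.2] 0.9
plate_4 0.9 0.79 [327. 231.] [286. 131.] [ 505.6 -217.7  242.9] 17.4
plate_4 0.88 0.79 [423. 267.] [286. 131.] [ 427.6 -531.    -6.8] 11.6
plate_place 0.88 0.83 [326. 236.] [282. 185.] [ 519.7 -240.7   -3.2] 0.7
tray 0.59 0.78 [332. 242.] [284. 175.] [ 503.1 -257.2   25.2] 11.3
[-0.4  0.4  2.3  3.   0.1 -1.5] [ 0.6  0.1 -2.7] [ -0.  -45.5 -17.2   0.    3.7   0. ]
```

step_arm([
  [[0, 0, 0], [-0.05, 0.0, 0.07], -0.2],
  [[0, 0, 0], [-0.1, -0.003, 0.14], -0.2],
  [[0.002, 0, -0.003], [-0.136, -0.004, 0.198], -0.2],
  [[0.002, 0, -0.003], [-0.136, -0.004, 0.198], -0.2],
  [[0.002, 0, -0.003], [-0.136, -0.004, 0.198], -0.2],
])

```text
clock: 18.75
eef_pos: [516.8, -232.0, 22.1]
tcp_rot: [-3.141, -0.6, -0.399]
contact_force: [-0.3, 0.6, -2.7]
opening: 0.604
grasp_force: 85.3
```

```bash
python3 plan.py 517 -232 15.3 -.398 .6
cat > fit2.py <<'E'
import sys
from h import *
np.set_printoptions(precision=3,suppress=True)
z=float(sys.argv[1]); R=(350,640,-420,-120)
F=np.vstack([seg((25,28),(70,28),(70,12),(50,12),(50,-12),(70,-12),(70,-28),(25,-28))])
LF=np.vstack([seg((57,32*b),(74,32*b),(74,20*b)) for b in(1,-1)]+[seg((57,39*b),(81,39*b),(81,20*b)) for b in(1,-1)])
for c,off in (("top",(515.2,-232.7)),("scene",(519,-231.5))):
    im=imaging.grab_frame(c); o=ortho(c,z,*R,im)
    print(c,*[x for k in (3,6) for x in fit_outline(o,640,-120,F,(*off,-.4),box=(k,k,.03))])
    o=ortho(c,13,*R,im); print("   strip",*fit_outline(ortho(c,12,*R,im),640,-120,STRIP,(482,-313,-.4),box=(5,5,.03)))
E
python3 fit2.py 26.7; python3 chk.py | head -2
```

```text
t 18.75 q [-0.438   0.5003  2.3199  3.0604  0.2787 -1.5248] p [ 516.8 -232.    22.1] [-3.1412 -0.5997 -0.3991] op 0.604
[ 0.     0.    -0.001] [-0.0186 -0.0001  0.0286] rows 0.1
top [ 514.654 -232.852   -0.399] 103.59081268310547 [ 514.655 -232.882   -0.399] 103.58985137939453
   strip [ 479.959 -314.432   -0.395] 130.58648681640625
scene [ 519.103 -232.663   -0.375] 65.55606079101562 [ 519.056 -232.768   -0.373] 65.5428695678711
   strip [ 484.979 -312.406   -0.408] 74.18517303466797
notch_end 0.81 0.57 [441. 255.] [268. 123.] [ 475.1 -592.8  -10.3] 11.2
notch_end 0.79 0.71 [336. 214.] [264. 181.] [ 582.5 -267.    12.2] 5.8
```

The fit puts the plate within about 1 mm of the locator centre in both cameras. I'll lower it now.

step_arm([
  [[0, 0, 0], [-0.008, -0.003, 0.014], -0.2],
  [[0, 0, 0], [-0.013, -0.003, 0.022], -0.2],
  [[0, 0, 0], [-0.016, -0.003, 0.026], -0.2],
  [[0, 0, 0], [-0.016, -0.003, 0.026], -0.2],
])

```text
clock: 19.75
eef_pos: [517.3, -231.5, 15.8]
tcp_rot: [-3.141, -0.6, -0.399]
contact_force: [-0.4, 0.4, -2.1]
opening: 0.61
grasp_force: 85.4
```

step_arm([
  [[0, 0, 0], [-0.002, 0, 0.004], -0.2],
  [[0, 0, 0], [-0.002, 0, 0.004], -0.2],
])

```text
clock: 19.95
eef_pos: [517.4, -231.5, 15.6]
tcp_rot: [-3.141, -0.601, -0.399]
contact_force: [-4.0, 2.1, 6.6]
opening: 0.607
grasp_force: 87.0
```

step_arm([
  [[0, 0, 0], [0, 0, 0], 0.25],
  [[0, 0, 0], [0, 0, 0], 0.35],
  [[0, 0, 0], [0, 0, 0], 0.5],
  [[0, 0, 0], [0, 0, 0], 0.6],
  [[0, 0, 0], [0.05, 0, -0.07], 0.6],
  [[0, 0, 0], [0.136, 0, -0.199], 0.6],
  [[0, 0, 0], [0.2, 0, -0.29], 0.6],
  [[0, 0, 0], [0.2, 0, -0.29], 0.6],
])

```text
clock: 20.75
eef_pos: [519.6, -232.6, 88.9]
tcp_rot: [3.142, -0.606, -0.399]
contact_force: [0.6, -0.7, -0.0]
opening: 0.798
grasp_force: 0.0
```

```bash
python3 fit2.py 20; python3 chk.py | grep -v tray; python3 plan.py 484 -146 130 -.05 .6 450 -60 140 .3 .6
```

```text
top [ 515.333 -231.775   -0.411] 94.00111389160156 [ 515.279 -231.784   -0.412] 94.00081634521484
   strip [ 480.209 -314.01    -0.393] 129.37918090820312
scene [ 518.22  -232.381   -0.37 ] 68.816650390625 [ 518.208 -232.403   -0.37 ] 68.830078125
   strip [ 485.072 -312.865   -0.401] 91.01095581054688
notch_end 0.77 0.55 [331. 214.] [262. 180.] [ 583.8 -253.5   26.6] 6.3
notch_end 0.67 0.92 [440. 254.] [268. 126.] [ 476.2 -596.1  -24.6] 6.4
plate_4 0.55 0.97 [248. 250.] [315. 225.] [474.6 -10.3  40.4] 14.8
plate_place 0.66 0.57 [325. 236.] [282. 188.] [ 522.  -239.4  -15.4] 1.8
[-0.4  0.3  2.3  2.9  0.1 -1.4] [ 0.2 -0.3  0.4] [ -0.  -43.2 -18.1   0.1   3.3  -0. ]
t 21.35 q [-0.4364  0.3376  2.3041  2.9293  0.1017 -1.3904] p [ 517.6 -231.7   85.2] [-3.1412 -0.5996 -0.3991] op 0.8
[ 0.25   0.    -0.367] [-0.139  -0.3295 -0.3659] rows 2.3
[ 0.252  0.    -0.368] [-0.1296 -0.421  -0.1493] rows 2.3
```

The plate is down within about 1 mm, notch towards the bar. Next is the screwdriver. I'll grip its shaft behind the handle so the arm stays clear of the boom, after checking the path.

```bash
python3 - <<'E'
from kin import *
np.set_printoptions(precision=2,suppress=True)
rods=np.load("rods.npy")
d=np.array([np.cos(1.633),np.sin(1.633)]);O=np.array([514.6,343.2])-86*d; g=O-25*d; print("origin",O,"grip",g)
psi=-.44; tx=np.array([np.cos(psi),np.sin(psi)]); pl=np.array([482.3,-313.5])-43*tx; print("place",pl)
W=[(517,-232,85,-.398,.6),(484,-146,130,-.05,.6),(450,-60,140,.3,.6),(480,90,140,1.0,.6),(*g,70,1.633,.6),(*g,17.5,1.633,.6)]
W2=[(*g,70,1.633,.6),(480,90,140,1.0,.6),(450,-60,140,.3,.6),(450,-170,110,-.05,.6),(*pl,70,psi,.6),(*pl,19,psi,.6)]
for W in (W,W2):
 for a,b in zip(W[:-1],W[1:]):
  for k in (0,.5,1):
    w=np.array(a)*(1-k)+np.array(b)*k; s=ik(w[:3],w[3],w[4]); print(w[:2],np.array(s[0]),np.array(s[1])[0],min(round(segdist(*s[2:],*r)) for r in rods))
E
python3 plan.py 484 -146 130 -.05 .6 450 -60 140 .3 .6 465 20 140 .65 .6 480 90 140 1.0 .6 500 160 110 1.3 .6 521.5 232.4 70 1.633 .6
```

```text
origin [519.95 257.37] grip [521.5  232.41]
place [ 443.4  -295.18]
[ 517. -232.] [-0.43  0.34  2.32] [2.96 0.11] 118
[ 500.5 -189. ] [-0.44  0.25  2.36] [2.01 0.14] 141
[ 484. -146.] [-0.44  0.16  2.39] [1.46 0.22] 159
[ 484. -146.] [-0.44  0.16  2.39] [1.46 0.22] 159
[ 467. -103.] [-0.44  0.12  2.42] [1.34 0.32] 172
[450. -60.] [-0.43  0.09  2.44] [1.24 0.41] 183
[450. -60.] [-0.43  0.09  2.44] [1.24 0.41] 183
[465.  15.] [-0.33  0.15  2.37] [1.12 0.55] 166
[480.  90.] [-0.2   0.22  2.26] [0.99 0.68] 148
[480.  90.] [-0.2   0.22  2.26] [0.99 0.68] 148
[500.75 161.21] [-0.07  0.38  2.14] [0.95 0.75] 140
[521.5  232.41] [0.06 0.53 1.97] [0.86 0.84] 143
[521.5  232.41] [0.06 0.53 1.97] [0.86 0.84] 143
[521.5  232.41] [0.06 0.58 1.98] [0.89 0.81] 142
[521.5  232.41] [0.06 0.63 1.98] [0.93 0.78] 140
[521.5  232.41] [0.06 0.53 1.97] [0.86 0.84] 143
[500.75 161.21] [-0.07  0.38  2.14] [0.95 0.75] 140
[480.  90.] [-0.2   0.22  2.26] [0.99 0.68] 148
[480.  90.] [-0.2   0.22  2.26] [0.99 0.68] 148
[465.  15.] [-0.33  0.15  2.37] [1.12 0.55] 166
[450. -60.] [-0.43  0.09  2.44] [1.24 0.41] 183
[... 229 characters left out ...]
  2.42] [2.06 0.24] 139
[ 443.4  -295.18] [-0.67  0.35  2.38] [2.5  0.22] 112
[ 443.4  -295.18] [-0.67  0.35  2.38] [2.5  0.22] 112
[ 443.4  -295.18] [-0.67  0.42  2.39] [2.66 0.29] 99
[ 443.4  -295.18] [-0.67  0.5   2.39] [2.76 0.36] 83
t 21.35 q [-0.4364  0.3376  2.3041  2.9293  0.1017 -1.3904] p [ 517.6 -231.7   85.2] [-3.1412 -0.5996 -0.3991] op 0.8
[ 0.25   0.    -0.367] [-0.139  -0.3295 -0.3659] rows 2.3
[ 0.252  0.    -0.368] [-0.1296 -0.421  -0.1493] rows 2.3
[ 0.252  0.    -0.368] [ 0.1567 -0.36    0.1072] rows 2.3
[ 0.252  0.    -0.368] [ 0.2241 -0.2332  0.1533] rows 2.3
[ 0.216  0.    -0.315] [ 0.203  -0.105   0.3206] rows 2.0
[ 0.239  0.    -0.35 ] [0.1987 0.0067 0.3783] rows 2.2
```

step_arm([
  [[0.125, 0, -0.184], [-0.07, -0.165, -0.183], -0.2],
  [[0.125, 0, -0.184], [-0.07, -0.165, -0.183], -0.2],
  [[0.125, 0, -0.184], [-0.07, -0.165, -0.183], -0.2],
  [[0.25, 0, -0.367], [-0.139, -0.33, -0.366], -0.3],
  [[0.25, 0, -0.367], [-0.139, -0.33, -0.366], -0.3],
  [[0.25, 0, -0.367], [-0.139, -0.33, -0.366], -0.3],
  [[0.25, 0, -0.367], [-0.139, -0.33, -0.366], -0.3],
])

```text
clock: 22.05
eef_pos: [483.7, -145.2, 130.6]
tcp_rot: [3.141, -0.599, -0.047]
contact_force: [0.7, -0.4, 0.0]
opening: 0.349
grasp_force: 0.0
```

step_arm([
  [[0.252, 0, -0.368], [-0.13, -0.421, -0.149], -0.3],
  [[0.252, 0, -0.368], [-0.13, -0.421, -0.149], -0.3],
  [[0.252, 0, -0.368], [-0.13, -0.421, -0.149], -0.3],
  [[0.252, 0, -0.368], [-0.13, -0.421, -0.149], -0.3],
])

```text
clock: 22.45
eef_pos: [450.3, -60.0, 140.6]
tcp_rot: [3.14, -0.601, 0.302]
contact_force: [1.4, 0.3, -0.3]
opening: 0.351
grasp_force: 0.0
```

step_arm([
  [[0.252, 0, -0.368], [0.157, -0.36, 0.107], -0.3],
  [[0.252, 0, -0.368], [0.157, -0.36, 0.107], -0.3],
  [[0.252, 0, -0.368], [0.157, -0.36, 0.107], -0.3],
  [[0.252, 0, -0.368], [0.157, -0.36, 0.107], -0.3],
])

```text
clock: 22.85
eef_pos: [466.3, 19.8, 140.2]
tcp_rot: [3.141, -0.6, 0.65]
contact_force: [-1.0, -0.5, -0.2]
opening: 0.355
grasp_force: 0.0
```

step_arm([
  [[0.252, 0, -0.368], [0.224, -0.233, 0.153], -0.3],
  [[0.252, 0, -0.368], [0.224, -0.233, 0.153], -0.3],
  [[0.252, 0, -0.368], [0.224, -0.233, 0.153], -0.3],
  [[0.252, 0, -0.368], [0.224, -0.233, 0.153], -0.3],
])

```text
clock: 23.25
eef_pos: [481.2, 89.7, 140.2]
tcp_rot: [3.141, -0.6, 0.999]
contact_force: [-0.6, 0.2, -0.7]
opening: 0.348
grasp_force: 0.0
```

```bash
python3 plan.py 500 160 110 1.3 .6 521.5 232.4 60 1.633 .6 521.5 232.4 17.5 1.633 .6;  python3 - <<'E'
from h import *
np.set_printoptions(precision=2,suppress=True)
# shaft check: ortho at z=16, column-wise brightness of shaft across x for several y
for c in ("top","scene"):
    o=ortho(c,16,495,545,165,275,s=2).astype(int).sum(2)
    for y in (175,183,): 
        k=int((275-y)*2); prof=o[:,k-4:k+5].mean(1); print(c,y,"bench-part extrema x:",545-prof.argmax()/2,545-prof.argmin()/2,prof.max()-np.median(prof),np.median(prof)-prof.min())
E
```

```text
t 23.25 q [-0.1953  0.2211  2.2562  0.9892  0.679  -0.422 ] p [481.2  89.7 140.2] [ 3.1411 -0.5999  0.9987] op 0.348
[ 0.217  0.    -0.317] [ 0.201  -0.1113  0.3201] rows 2.0
[ 0.239  0.    -0.35 ] [0.1705 0.0067 0.4195] rows 2.2
[0. 0. 0.] [-0.12    0.      0.1754] rows 0.8
top 175 bench-part extrema x: 496.0 527.0 37.05555555555554 170.83333333333331
top 183 bench-part extrema x: 495.5 527.0 43.611111111111086 175.94444444444446
scene 175 bench-part extrema x: 503.0 537.5 21.77777777777783 154.1111111111111
scene 183 bench-part extrema x: 500.0 537.5 24.555555555555543 175.22222222222223
```

step_arm([
  [[0.217, 0, -0.317], [0.2, -0.111, 0.32], -0.3],
  [[0.217, 0, -0.317], [0.2, -0.111, 0.32], -0.3],
  [[0.217, 0, -0.317], [0.2, -0.111, 0.32], -0.3],
  [[0.217, 0, -0.317], [0.2, -0.111, 0.32], -0.3],
])

```text
clock: 23.75
eef_pos: [498.3, 160.1, 109.5]
tcp_rot: [-3.14, -0.599, 1.299]
contact_force: [-0.6, 0.3, 0.5]
opening: 0.35
grasp_force: 0.0
```

step_arm([
  [[0.239, 0, -0.35], [0.171, 0.007, 0.42], -0.3],
  [[0.239, 0, -0.35], [0.171, 0.007, 0.42], -0.3],
  [[0.239, 0, -0.35], [0.171, 0.007, 0.42], -0.3],
  [[0.239, 0, -0.35], [0.171, 0.007, 0.42], -0.3],
  [[0.239, 0, -0.35], [0.171, 0.007, 0.42], -0.3],
])

```text
clock: 24.25
eef_pos: [519.5, 231.8, 60.6]
tcp_rot: [-3.141, -0.6, 1.631]
contact_force: [-0.8, -0.4, -0.4]
opening: 0.354
grasp_force: 0.0
```

```bash
python3 plan.py 521.5 232.4 17.5 1.633 .6
```

```text
t 24.25 q [ 0.0699  0.5436  1.9797  0.8718  0.829  -0.6658] p [519.5 231.8  60.6] [-3.1414 -0.5997  1.6314] op 0.354
[ 0.001  0.    -0.002] [-0.1196  0.0103  0.1794] rows 0.9
```

step_arm([
  [[0, 0, 0], [-0.06, 0.01, 0.09], -0.3],
  [[0, 0, 0], [-0.1, 0.01, 0.15], -0.3],
  [[0, 0, 0], [-0.12, 0.01, 0.179], -0.3],
  [[0, 0, 0], [-0.12, 0.01, 0.179], -0.3],
  [[0, 0, 0], [-0.12, 0.01, 0.179], -0.3],
])

```text
clock: 24.75
eef_pos: [522.2, 232.9, 17.8]
tcp_rot: [3.141, -0.6, 1.634]
contact_force: [-0.1, -0.8, -0.0]
opening: 0.346
grasp_force: 0.0
```

```bash
python3 plan.py 521.5 232.4 17.5 1.633 .6
```

```text
t 24.75 q [ 0.0715  0.6245  1.978   0.9322  0.7798 -0.7536] p [522.2 232.9  17.8] [ 3.1407 -0.5999  1.6344] op 0.346
[0.    0.    0.001] [-0.0026 -0.0039  0.    ] rows 0.0
```

step_arm([
  [[0, 0, 0], [0, 0, 0], -0.6],
  [[0, 0, 0], [0, 0, 0], -0.8],
  [[0, 0, 0], [0, 0, 0], -1],
  [[0, 0, 0], [0, 0, 0], -1],
  [[0, 0, 0], [0, 0, 0], -1],
  [[0, 0, 0], [0, 0, 0], -1],
  [[0, 0, 0], [0, 0, 0], -1],
], squeeze=70)

```text
clock: 25.45
eef_pos: [522.0, 233.3, 16.9]
tcp_rot: [3.142, -0.6, 1.635]
contact_force: [0.1, 0.9, 0.5]
opening: 0.001
grasp_force: 0.0
```

```bash
cat > drv.py <<'E'
from h import *
np.set_printoptions(precision=2,suppress=True)
import sys
x0,x1,y0,y1,z=[float(v) for v in sys.argv[1:6]]
for c in("top","scene"):
    o=ortho(c,z,x0,x1,y0,y1); h=cv2.cvtColor(o,cv2.COLOR_RGB2HSV)
    m=((h[:,:,1]>140)&(h[:,:,2]>80)&(h[:,:,0]>12)&(h[:,:,0]<40)).astype(np.uint8)
    n,l,st,ce=cv2.connectedComponentsWithStats(m)
    if n<2: print(c,"none"); continue
    i=1+np.argmax(st[1:,4]); P=np.argwhere(l==i)/2.; P=np.c_[x1-P[:,0],y1-P[:,1]]; mu=P.mean(0); d=np.linalg.svd(P-mu,full_matrices=False)[2][0]; t=(P-mu)@d
    print(c,"handle",mu,len(P)/4,"ang",np.arctan2(d[1],d[0]),"ends",mu+d*t.min(),mu+d*t.max())
E
python3 drv.py 440 590 200 400 16; python3 plan.py 521.5 232.4 14 1.633 .3
```

```text
top handle [514.29 315.44] 647.75 ang 1.6335082968506605 ends [515.97 288.69] [512.59 342.54]
scene handle [518.54 328.77] 147.0 ang 1.591217913949373 ends [518.75 318.42] [518.33 338.93]
t 25.55 q [ 0.0724  0.6265  1.9773  0.9323  0.7796 -0.7546] p [522.1 233.3  16.9] [ 3.1415 -0.5998  1.6354] op -0.001
[-0.001 -0.382  0.003] [-0.0117 -0.0033  0.0094] rows 2.0
```

The fingers shut above the shaft without touching it, and the driver has not moved. Less tilt and a lower tip are needed, so I'll check boom clearance for grips nearer the blade.

```bash
python3 - <<'E'
from kin import *
np.set_printoptions(precision=2,suppress=True)
rods=np.load("rods.npy")
for psi in (-.44,-.5):
  tx=np.array([np.cos(psi),np.sin(psi)])
  for u in (-60,-80,-100):
    for t in (.2,.3,.4,.5):
      p=np.r_[np.array([482.3,-313.5])+u*tx,16]; s=ik(p,psi,t); print(psi,u,t,min(round(segdist(*s[2:],*r)) for r in rods),np.array(s[0]),np.array(s[1]).ravel())
E
python3 drv.py 440 590 200 400 16 | head -1
```

```text
-0.44 -60 0.2 45 [-0.62  0.45  2.16] [ 0.1   0.34 -3.04 -0.34]
-0.44 -60 0.3 62 [-0.63  0.44  2.23] [ 0.3   0.19 -2.84 -0.19]
-0.44 -60 0.4 77 [-0.65  0.44  2.3 ] [ 1.43  0.08 -1.71 -0.08]
-0.44 -60 0.5 87 [-0.67  0.46  2.37] [ 2.58  0.2  -0.56 -0.2 ]
-0.44 -80 0.2 56 [-0.62  0.43  2.2 ] [ 0.12  0.32 -3.03 -0.32]
-0.44 -80 0.3 74 [-0.64  0.42  2.27] [ 0.36  0.17 -2.78 -0.17]
-0.44 -80 0.4 88 [-0.66  0.42  2.34] [ 1.73  0.09 -1.41 -0.09]
-0.44 -80 0.5 97 [-0.68  0.45  2.4 ] [ 2.62  0.23 -0.52 -0.23]
-0.44 -100 0.2 68 [-0.63  0.41  2.24] [ 0.13  0.3  -3.01 -0.3 ]
-0.44 -100 0.3 86 [-0.65  0.4   2.31] [ 0.43  0.15 -2.71 -0.15]
-0.44 -100 0.4 99 [-0.67  0.41  2.38] [ 1.97  0.1  -1.17 -0.1 ]
-0.44 -100 0.5 107 [-0.69  0.44  2.44] [ 2.65  0.26 -0.49 -0.26]
-0.5 -60 0.2 47 [-0.6   0.45  2.16] [ 0.06  0.34 -3.08 -0.34]
-0.5 -60 0.3 65 [-0.61  0.43  2.23] [ 0.18  0.18 -2.96 -0.18]
-0.5 -60 0.4 81 [-0.62  0.44  2.3 ] [ 1.49  0.05 -1.65 -0.05]
-0.5 -60 0.5 91 [-0.63  0.46  2.37] [ 2.82  0.19 -0.32 -0.19]
-0.5 -80 0.2 59 [-0.6   0.43  2.2 ] [ 0.07  0.31 -3.08 -0.31]
-0.5 -80 0.3 77 [-0.61  0.42  2.27] [ 0.22  0.16 -2.93 -0.16]
-0.5 -80 0.4 92 [-0.62  0.42  2.34] [ 2.    0.05 -1.14 -0.05]
-0.5 -80 0.5 101 [-0.63  0.45  2.41] [ 2.84  0.22 -0.3  -0.22]
-0.5 -100 0.2 71 [-0.61  0.41  2.24] [ 0.07  0.29 -3.07 -0.29]
-0.5 -100 0.3 89 [-0.62  0.4   2.31] [ 0.27  0.13 -2.88 -0.13]
-0.5 -100 0.4 104 [-0.63  0.41  2.38] [ 2.33  0.07 -0.81 -0.07]
-0.5 -100 0.5 112 [-0.64  0.44  2.45] [ 2.86  0.25 -0.28 -0.25]
top handle [514.33 315.47] 648.5 ang 1.631865794215704 ends [515.95 288.97] [512.66 342.83]
```

step_arm([
  [[0, 0, 0], [0, 0, 0], -0.6],
  [[0, 0, 0], [0, 0, 0], -0.3],
  [[0, 0, 0], [0, 0, 0], -0.3],
  [[0, 0, 0], [0.06, 0, -0.09], -0.3],
  [[0, 0, 0], [0.06, 0, -0.09], -0.3],
])

```text
clock: 26.15
eef_pos: [523.2, 233.2, 40.2]
tcp_rot: [3.139, -0.6, 1.637]
contact_force: [-0.5, -0.5, -0.0]
opening: 0.351
grasp_force: 0.0
```

```bash
python3 plan.py 524 192.5 38 1.633 .33 524 192.5 14.2 1.633 .33
```

```text
t 26.15 q [ 0.0719  0.5841  1.9748  0.8993  0.8058 -0.7077] p [523.2 233.2  40.2] [ 3.1386 -0.6002  1.6369] op 0.351
[ 0.002 -0.344  0.004] [-0.1742 -0.009  -0.1059] rows 1.8
[0. 0. 0.] [-0.0386  0.      0.1126] rows 0.5
```

step_arm([
  [[0, -0.344, 0.004], [-0.174, -0.009, -0.106], -0.3],
  [[0, -0.344, 0.004], [-0.174, -0.009, -0.106], -0.3],
  [[0, -0.344, 0.004], [-0.174, -0.009, -0.106], -0.3],
  [[0, -0.344, 0.004], [-0.174, -0.009, -0.106], -0.3],
])

```text
clock: 26.55
eef_pos: [522.5, 193.4, 36.5]
tcp_rot: [-3.141, -0.332, 1.635]
contact_force: [-0.1, -0.2, 0.6]
opening: 0.353
grasp_force: 0.0
```

step_arm([
  [[0, 0, 0], [-0.03, 0, 0.08], -0.3],
  [[0, 0, 0], [-0.039, 0, 0.111], -0.3],
  [[0, 0, 0], [-0.039, 0, 0.111], -0.3],
  [[0, 0, 0], [-0.039, 0, 0.111], -0.3],
])

```text
clock: 26.95
eef_pos: [522.4, 191.7, 12.0]
tcp_rot: [-3.138, -0.33, 1.631]
contact_force: [0.9, -0.7, 0.2]
opening: 0.348
grasp_force: 0.0
```

```bash
python3 plan.py 524 192.5 14.2 1.633 .33
```

```text
t 26.95 q [ 0.1487  0.5603  1.9731  0.5562  0.6585 -0.3644] p [522.4 191.7  12. ] [-3.1383 -0.33    1.6309] op 0.348
[-0.003  0.    -0.003] [ 0.0067  0.0083 -0.0096] rows 0.1
```

step_arm([
  [[0, 0, 0], [0.003, 0.008, -0.008], -0.3],
  [[0, 0, 0], [0.003, 0.008, -0.008], -0.5],
  [[0, 0, 0], [0.003, 0.008, -0.008], -0.75],
  [[0, 0, 0], [0.003, 0.008, -0.008], -1],
  [[0, 0, 0], [0.003, 0.008, -0.008], -1],
  [[0, 0, 0], [0.003, 0.008, -0.008], -1],
  [[0, 0, 0], [0.003, 0.008, -0.008], -1],
], squeeze=90)

```text
clock: 27.65
eef_pos: [524.5, 192.3, 14.6]
tcp_rot: [-3.14, -0.33, 1.632]
contact_force: [-0.3, 0.9, 0.1]
opening: 0.005
grasp_force: 0.0
```

```bash
python3 plan.py 524 192.5 40 1.633 .33;python3 drv.py 440 590 200 400 16 | head -1
```

```text
t 27.65 q [ 0.1495  0.557   1.9691  0.5517  0.6629 -0.3591] p [524.5 192.3  14.6] [-3.1403 -0.3296  1.6323] op 0.005
[-0.001  0.    -0.001] [ 0.0421 -0.0025 -0.1197] rows 0.5
top handle [514.27 315.31] 643.75 ang 1.6343454957311798 ends [515.96 288.66] [512.54 342.53]
```

The shaft is too thin to be gripped, so it has to be the handle. My clearance model also ignored the 59 mm elbow offset, which moves the forearm tube away from the boom. I'll recompute with it.

```bash
python3 - <<'E'
s=open('kin.py').read()
s=s.replace("return (q1,q2,q3),out,E,W","return (q1,q2,q3),out,W-A*zf,W")
open('kin.py','w').write(s)
E
python3 - <<'E'
from kin import *
np.set_printoptions(precision=2,suppress=True)
rods=np.load("rods.npy")
def cl(p,psi,t):
    s=ik(p,psi,t); return min(round(segdist(*s[2:],*r)) for r in rods),np.round(np.array(s[0]),2),np.round(np.array(s[1]).ravel(),2)
for t in (0,.6): print("place",t,*cl([517,-232,12],-.398,t))
print("now",*cl([524.5,192.3,15],1.632,.33)); print("boom probe",*cl([454,-19,538],.72,0))
for psi in (-.44,-.5):
  tx=np.array([np.cos(psi),np.sin(psi)])
  for u in (10,20,30,40):
    for t in (0,.2,.3,.45,.6,.7):
      print(psi,u,t,*cl(np.r_[np.array([482.3,-313.5])+u*tx,18],psi,t))
E
```

```text
place 0 37 [-0.42  0.56  1.9 ] [-0.    0.68  3.14 -0.68]
place 0.6 119 [-0.43  0.53  2.33] [ 3.08  0.32 -0.07 -0.32]
now 186 [0.15 0.56 1.97] [ 0.55  0.66 -2.59 -0.66]
boom probe 288 [-0.04 -0.08  1.49] [-0.    1.73  3.14 -1.73]
-0.44 10 0 10 [-0.57  0.57  1.86] [-0.    0.71  3.14 -0.71]
-0.44 10 0.2 39 [-0.59  0.51  2.01] [ 0.07  0.42 -3.07 -0.42]
-0.44 10 0.3 55 [-0.6   0.49  2.09] [ 0.18  0.27 -2.96 -0.27]
-0.44 10 0.45 77 [-0.62  0.49  2.19] [ 1.39  0.08 -1.75 -0.08]
-0.44 10 0.6 91 [-0.64  0.52  2.29] [ 2.72  0.28 -0.42 -0.28]
-0.44 10 0.7 92 [-0.66  0.57  2.34] [ 2.83  0.48 -0.31 -0.48]
-0.44 20 0 7 [-0.57  0.58  1.84] [-0.    0.73  3.14 -0.73]
-0.44 20 0.2 35 [-0.59  0.52  1.99] [ 0.07  0.43 -3.07 -0.43]
-0.44 20 0.3 50 [-0.6   0.5   2.07] [ 0.17  0.28 -2.97 -0.28]
-0.44 20 0.45 72 [-0.62  0.5   2.17] [ 1.24  0.08 -1.91 -0.08]
-0.44 20 0.6 86 [-0.64  0.53  2.27] [ 2.71  0.27 -0.43 -0.27]
-0.44 20 0.7 89 [-0.65  0.57  2.32] [ 2.83  0.46 -0.31 -0.46]
-0.44 30 0 4 [-0.57  0.59  1.81] [-0.    0.74  3.14 -0.74]
-0.44 30 0.2 30 [-0.59  0.53  1.97] [ 0.07  0.45 -3.07 -0.45]
-0.44 30 
[... 1366 characters left out ...]
.81] [-0.    0.74  3.14 -0.74]
-0.5 30 0.2 31 [-0.58  0.53  1.97] [ 0.04  0.44 -3.1  -0.44]
-0.5 30 0.3 47 [-0.59  0.51  2.05] [ 0.09  0.29 -3.05 -0.29]
-0.5 30 0.45 69 [-0.6   0.51  2.15] [ 0.9   0.05 -2.25 -0.05]
-0.5 30 0.6 85 [-0.61  0.54  2.25] [ 2.89  0.25 -0.25 -0.25]
-0.5 30 0.7 88 [-0.62  0.58  2.31] [ 2.97  0.44 -0.17 -0.44]
-0.5 40 0 0 [-0.57  0.6   1.79] [-0.    0.75  3.14 -0.75]
-0.5 40 0.2 27 [-0.58  0.54  1.95] [ 0.04  0.45 -3.11 -0.45]
-0.5 40 0.3 42 [-0.59  0.52  2.02] [ 0.09  0.3  -3.06 -0.3 ]
-0.5 40 0.45 64 [-0.6   0.52  2.13] [ 0.73  0.06 -2.41 -0.06]
-0.5 40 0.6 80 [-0.61  0.54  2.23] [ 2.88  0.23 -0.26 -0.23]
-0.5 40 0.7 84 [-0.61  0.58  2.29] [ 2.97  0.43 -0.18 -0.43]
```

With the corrected model, a handle grip at y ≈ +48 mm with a 0.6 rad tilt leaves about 20 mm of clearance. I'll go to the handle.

step_arm([
  [[0, 0, 0], [0, 0, 0], -0.6],
  [[0, 0, 0], [0, 0, 0], -0.3],
  [[0, 0, 0], [0, 0, 0], -0.3],
  [[0, 0, 0], [0.065, 0, -0.19], -0.3],
  [[0, 0, 0], [0.065, 0, -0.19], -0.3],
])

```text
clock: 28.25
eef_pos: [526.9, 192.7, 58.0]
tcp_rot: [3.138, -0.33, 1.633]
contact_force: [0.9, 0.5, -0.2]
opening: 0.351
grasp_force: 0.0
```

```bash
python3 plan.py 517 305.3 50 1.633 .6 517 305.3 16.8 1.633 .6
```

```text
t 28.25 q [ 0.1495  0.483   1.9556  0.5025  0.7342 -0.2943] p [526.9 192.7  58. ] [ 3.1378 -0.3302  1.6334] op 0.351
[0.005 0.343 0.001] [ 0.5215 -0.015   0.2209] rows 2.3
[0. 0. 0.] [-0.0937  0.      0.137 ] rows 0.7
```

step_arm([
  [[0.005, 0.343, 0], [0.521, -0.015, 0.221], -0.3],
  [[0.005, 0.343, 0], [0.521, -0.015, 0.221], -0.3],
  [[0.005, 0.343, 0], [0.521, -0.015, 0.221], -0.3],
  [[0.005, 0.343, 0], [0.521, -0.015, 0.221], -0.3],
  [[0.005, 0.343, 0], [0.521, -0.015, 0.221], -0.3],
])

```text
clock: 28.75
eef_pos: [514.5, 304.6, 46.4]
tcp_rot: [-3.136, -0.598, 1.632]
contact_force: [0.3, 0.4, -1.2]
opening: 0.348
grasp_force: 0.0
```

```bash
python3 plan.py 517 305.3 16.8 1.633 .6
```

```text
t 28.75 q [ 0.2064  0.5755  1.9662  0.9443  0.7599 -0.6149] p [514.5 304.6  46.4] [-3.136  -0.5982  1.6321] op 0.348
[-0.006  0.002 -0.001] [-0.0811  0.0136  0.1237] rows 0.6
```

step_arm([
  [[-0.003, 0, 0], [-0.04, 0.008, 0.06], -0.3],
  [[-0.003, 0, 0], [-0.078, 0.008, 0.118], -0.3],
  [[-0.003, 0, 0], [-0.078, 0.008, 0.118], -0.3],
  [[-0.003, 0, 0], [-0.078, 0.008, 0.118], -0.3],
])

```text
clock: 29.15
eef_pos: [516.3, 304.8, 18.7]
tcp_rot: [-3.138, -0.599, 1.631]
contact_force: [-1.2, 1.1, -0.5]
opening: 0.353
grasp_force: 0.0
```

```bash
python3 plan.py 517 305.3 16.8 1.633 .6
```

```text
t 29.15 q [ 0.206   0.6267  1.967   0.9941  0.7286 -0.6797] p [516.3 304.8  18.7] [-3.1383 -0.5988  1.6307] op 0.353
[-0.003  0.002 -0.002] [-0.0034  0.0038  0.009 ] rows 0.0
```

step_arm([
  [[0, 0, 0], [-0.004, 0, 0.008], -0.4],
  [[0, 0, 0], [-0.004, 0, 0.008], -0.6],
  [[0, 0, 0], [-0.004, 0, 0.008], -0.8],
  [[0, 0, 0], [-0.004, 0, 0.008], -1],
  [[0, 0, 0], [-0.004, 0, 0.008], -1],
  [[0, 0, 0], [-0.004, 0, 0.008], -1],
], squeeze=70)

```text
clock: 29.75
eef_pos: [516.5, 305.5, 17.3]
tcp_rot: [-3.14, -0.599, 1.632]
contact_force: [-0.3, -3.2, 5.4]
opening: 0.103
grasp_force: 68.4
```

```bash
python3 plan.py 517 305.3 80 1.633 .6; python3 drv.py 440 590 200 400 16
```

```text
t 29.75 q [ 0.2069  0.6294  1.9669  0.9982  0.7265 -0.6843] p [516.5 305.5  17.3] [-3.1395 -0.5993  1.6317] op 0.103
[-0.002  0.001 -0.001] [ 0.176   0.0021 -0.2594] rows 1.3
top handle [513.77 325.33] 392.75 ang 1.7058979343263818 ends [516.79 303.13] [511.46 342.33]
scene handle [517.97 327.62] 215.0 ang 1.6790170667578215 ends [519.69 311.8 ] [516.63 339.92]
```

step_arm([
  [[0, 0, 0], [0.03, 0, -0.045], -1],
  [[0, 0, 0], [0.1, 0, -0.15], -1],
  [[0, 0, 0], [0.176, 0, -0.26], -1],
  [[0, 0, 0], [0.176, 0, -0.26], -1],
  [[0, 0, 0], [0.176, 0, -0.26], -1],
])

```text
clock: 30.35
eef_pos: [516.6, 305.4, 80.4]
tcp_rot: [-3.141, -0.599, 1.633]
contact_force: [0.3, 0.8, -0.8]
opening: 0.103
grasp_force: 68.3
```

```bash
python3 plan.py 500 170 120 1.3 .6 480 90 140 .95 .6 465 15 140 .6 .6 460 -65 140 .25 .6 480 -160 130 -.1 .6 500 -250 110 -.4 .6 507.8 -325.8 75 -.45 .6
python3 - <<'E'
from kin import *
np.set_printoptions(precision=2,suppress=True)
rods=np.load("rods.npy")
W=[(460,-65,140,.25,.6),(480,-160,130,-.1,.6),(500,-250,110,-.4,.6),(507.8,-325.8,75,-.45,.6),(507.8,-325.8,19.3,-.45,.6)]
for a,b in zip(W[:-1],W[1:]):
  for k in (0,.5,1):
    w=np.array(a)*(1-k)+np.array(b)*k; s=ik(w[:3],w[3],w[4]); print(w,np.array(s[0]),np.array(s[1])[0],min(round(segdist(*s[2:],*r)) for r in rods))
E
```

```text
t 30.35 q [ 0.2069  0.5169  1.9573  0.8945  0.7975 -0.5419] p [516.6 305.4  80.4] [-3.1406 -0.5991  1.6327] op 0.103
[-0.24   0.001  0.35 ] [-0.4421 -0.1253 -0.5415] rows 2.8
[-0.252  0.     0.368] [-0.2837  0.0106 -0.3153] rows 2.3
[-0.252  0.     0.368] [-0.2878  0.1571 -0.1969] rows 2.3
[-0.252  0.     0.368] [-0.2034  0.316  -0.1392] rows 2.3
[-0.252  0.     0.368] [-0.0453  0.485   0.0296] rows 2.3
[-0.216  0.     0.315] [0.0627 0.4378 0.1641] rows 2.0
[-0.036  0.     0.053] [0.0526 0.3339 0.2481] rows 1.7
[460.   -65.   140.     0.25   0.6 ] [-0.4   0.1   2.43] [1.27 0.37] 193
[ 470.   -112.5   135.      0.07    0.6 ] [-0.44  0.12  2.42] [1.36 0.29] 184
[ 480.  -160.   130.    -0.1    0.6] [-0.46  0.16  2.39] [1.48 0.2 ] 172
[ 480.  -160.   130.    -0.1    0.6] [-0.46  0.16  2.39] [1.48 0.2 ] 172
[ 490.   -205.    120.     -0.25    0.6 ] [-0.48  0.21  2.36] [1.72 0.13] 156
[ 500.  -250.   110.    -0.4    0.6] [-0.5   0.27  2.32] [2.21 0.07] 138
[ 500.  -250.   110.    -0.4    0.6] [-0.5   0.27  2.32] [2.21 0.07] 138
[ 503.9  -287.9    92.5    -0.43    0.6 ] [-0.57  0.33  2.28] [2.29 0.11] 117
[ 507.8  -325.8    75.     -0.45    0.6 ] [-0.63  0.4   2.24] [2.3  0.14] 96
[ 507.8  -325.8    75.     -0.45    0.6 ] [-0.63  0.4   2.24] [2.3  0.14] 96
[ 507.8  -325.8    47.15   -0.45    0.6 ] [-0.63  0.46  2.25] [2.58 0.19] 92
[ 507.8  -325.8    19.3    -0.45    0.6 ] [-0.63  0.53  2.25] [2.73 0.25] 84
```

step_arm([
  [[-0.24, 0, 0.35], [-0.442, -0.125, -0.541], -1],
  [[-0.24, 0, 0.35], [-0.442, -0.125, -0.541], -1],
  [[-0.24, 0, 0.35], [-0.442, -0.125, -0.541], -1],
  [[-0.24, 0, 0.35], [-0.442, -0.125, -0.541], -1],
])

```text
clock: 30.75
eef_pos: [498.8, 166.6, 119.2]
tcp_rot: [-3.139, -0.597, 1.294]
contact_force: [0.4, -0.2, -1.0]
opening: 0.108
grasp_force: 68.5
```

step_arm([
  [[-0.252, 0, 0.368], [-0.284, 0.011, -0.315], -1],
  [[-0.252, 0, 0.368], [-0.284, 0.011, -0.315], -1],
  [[-0.252, 0, 0.368], [-0.284, 0.011, -0.315], -1],
  [[-0.252, 0, 0.368], [-0.284, 0.011, -0.315], -1],
])

```text
clock: 31.15
eef_pos: [478.7, 90.0, 138.6]
tcp_rot: [-3.139, -0.597, 0.946]
contact_force: [-0.0, 0.2, 0.3]
opening: 0.1
grasp_force: 68.5
```

step_arm([
  [[-0.252, 0, 0.368], [-0.288, 0.157, -0.197], -1],
  [[-0.252, 0, 0.368], [-0.288, 0.157, -0.197], -1],
  [[-0.252, 0, 0.368], [-0.288, 0.157, -0.197], -1],
  [[-0.252, 0, 0.368], [-0.288, 0.157, -0.197], -1],
])

```text
clock: 31.55
eef_pos: [464.3, 15.7, 138.7]
tcp_rot: [-3.14, -0.597, 0.6]
contact_force: [0.2, -0.8, -0.2]
opening: 0.1
grasp_force: 68.5
```

step_arm([
  [[-0.252, 0, 0.368], [-0.203, 0.316, -0.139], -1],
  [[-0.252, 0, 0.368], [-0.203, 0.316, -0.139], -1],
  [[-0.252, 0, 0.368], [-0.203, 0.316, -0.139], -1],
  [[-0.252, 0, 0.368], [-0.203, 0.316, -0.139], -1],
])

```text
clock: 31.95
eef_pos: [460.1, -64.1, 139.1]
tcp_rot: [3.141, -0.597, 0.252]
contact_force: [-0.1, -0.4, -0.3]
opening: 0.105
grasp_force: 68.5
```

```bash
python3 plan.py 480 -160 115 -.1 .6 500 -250 80 -.4 .6 507.8 -325.8 60 -.45 .6 507.8 -325.8 30 -.45 .6
```

```text
t 31.95 q [-0.3939  0.1003  2.4236  1.2496  0.3644 -0.2155] p [460.1 -64.1 139.1] [ 3.1408 -0.5973  0.2524] op 0.105
[-0.252  0.003  0.371] [-0.087   0.4889  0.0866] rows 2.3
[-0.216  0.     0.315] [0.0204 0.4378 0.226 ] rows 2.0
[-0.036  0.     0.053] [0.095  0.3339 0.1862] rows 1.6
[0. 0. 0.] [-0.0847  0.      0.1238] rows 0.6
```

step_arm([
  [[-0.126, 0, 0.185], [-0.044, 0.245, 0.043], -1],
  [[-0.126, 0, 0.185], [-0.044, 0.245, 0.043], -1],
  [[-0.252, 0.003, 0.371], [-0.087, 0.489, 0.087], -1],
  [[-0.252, 0.003, 0.371], [-0.087, 0.489, 0.087], -1],
  [[-0.252, 0.003, 0.371], [-0.087, 0.489, 0.087], -1],
  [[-0.252, 0.003, 0.371], [-0.087, 0.489, 0.087], -1],
])

```text
clock: 32.55
eef_pos: [479.9, -159.8, 115.1]
tcp_rot: [-3.141, -0.6, -0.099]
contact_force: [0.4, 0.4, -1.0]
opening: 0.1
grasp_force: 68.6
```

step_arm([
  [[-0.108, 0, 0.158], [0.01, 0.219, 0.113], -1],
  [[-0.108, 0, 0.158], [0.01, 0.219, 0.113], -1],
  [[-0.108, 0, 0.158], [0.01, 0.219, 0.113], -1],
  [[-0.216, 0, 0.315], [0.02, 0.438, 0.226], -1],
  [[-0.216, 0, 0.315], [0.02, 0.438, 0.226], -1],
  [[-0.216, 0, 0.315], [0.02, 0.438, 0.226], -1],
  [[-0.216, 0, 0.315], [0.02, 0.438, 0.226], -1],
  [[-0.216, 0, 0.315], [0.02, 0.438, 0.226], -1],
])

```text
clock: 33.35
eef_pos: [499.1, -250.2, 80.5]
tcp_rot: [3.141, -0.601, -0.399]
contact_force: [-0.5, -0.1, -0.3]
opening: 0.104
grasp_force: 68.6
```

```bash
python3 plan.py 507.8 -325.8 55 -.45 .6 507.8 -325.8 28 -.45 .6; python3 -c "
from rig import telemetry;print(telemetry.sense()['joint_efforts'].round(1))"
```

```text
t 33.35 q [-0.5026  0.3417  2.3234  2.7002  0.135  -1.2185] p [ 499.1 -250.2   80.5] [ 3.1406 -0.6011 -0.3989] op 0.104
[-0.035 -0.001  0.054] [0.0819 0.3315 0.2114] rows 1.6
[0. 0. 0.] [-0.0762  0.      0.1114] rows 0.5
[ -0.1 -42.4 -17.8   0.4   3.2  -0.2]
```

step_arm([
  [[-0.017, 0, 0.027], [0.04, 0.16, 0.105], -1],
  [[-0.017, 0, 0.027], [0.04, 0.16, 0.105], -1],
  [[-0.035, 0, 0.054], [0.06, 0.25, 0.16], -1],
  [[-0.035, 0, 0.054], [0.082, 0.331, 0.211], -1],
  [[-0.035, 0, 0.054], [0.082, 0.331, 0.211], -1],
  [[-0.035, 0, 0.054], [0.082, 0.331, 0.211], -1],
])

```text
clock: 33.95
eef_pos: [507.0, -326.5, 54.5]
tcp_rot: [-3.141, -0.6, -0.455]
contact_force: [0.5, 0.5, 0.2]
opening: 0.101
grasp_force: 68.6
```

```bash
python3 plan.py 507.8 -325.8 26 -.45 .6; python3 -c "
from rig import telemetry;print(telemetry.sense()['joint_efforts'].round(1))"; python3 drv.py 430 640 -420 -260 54
```

```text
t 33.95 q [-0.6319  0.4462  2.2367  2.493   0.1673 -1.0758] p [ 507.  -326.5   54.5] [-3.1406 -0.6    -0.4545] op 0.101
[ 0.002  0.    -0.005] [-0.0788 -0.0049  0.119 ] rows 0.6
[ -0.6 -49.1 -17.5   0.    3.1   0.2]
top handle [ 519.21 -334.63] 505.0 ang 2.712638512876839 ends [ 538.06 -343.25] [ 491.67 -322.03]
scene handle [ 529.45 -335.53] 319.5 ang 2.607666819112297 ends [ 540.32 -341.95] [ 518.46 -329.03]
```

step_arm([
  [[0, 0, 0], [-0.04, -0.003, 0.06], -1],
  [[0, 0, -0.004], [-0.079, -0.005, 0.119], -1],
  [[0, 0, -0.004], [-0.079, -0.005, 0.119], -1],
  [[0, 0, -0.004], [-0.079, -0.005, 0.119], -1],
])

```text
clock: 34.45
eef_pos: [508.0, -325.2, 26.1]
tcp_rot: [3.141, -0.6, -0.451]
contact_force: [-0.6, -0.1, -0.5]
opening: 0.106
grasp_force: 68.6
```

```bash
python3 plan.py 507.8 -325.8 19.8 -.45 .6; python3 -c "
from rig import telemetry;print(telemetry.sense()['joint_efforts'].round(1))"
```

```text
t 34.45 q [-0.6282  0.5136  2.2405  2.6858  0.2273 -1.2724] p [ 508.  -325.2   26.1] [ 3.141  -0.5996 -0.4505] op 0.106
[ 0.001  0.    -0.001] [-0.0176  0.0033  0.0263] rows 0.1
[  0.  -50.4 -13.6   0.4   3.2  -0.2]
```

step_arm([
  [[0, 0, 0], [-0.01, 0.002, 0.014], -1],
  [[0, 0, 0], [-0.016, 0.003, 0.023], -1],
  [[0, 0, 0], [-0.016, 0.003, 0.023], -1],
])

```text
clock: 34.75
eef_pos: [507.8, -326.4, 20.6]
tcp_rot: [3.141, -0.6, -0.451]
contact_force: [-0.3, -1.0, -0.1]
opening: 0.101
grasp_force: 68.6
```

step_arm([
  [[0, 0, 0], [-0.003, 0, 0.005], -1],
  [[0, 0, 0], [-0.003, 0, 0.005], -1],
])

```text
clock: 34.95
eef_pos: [508.0, -326.5, 19.7]
tcp_rot: [3.141, -0.601, -0.451]
contact_force: [-3.0, 1.0, 4.0]
opening: 0.104
grasp_force: 69.4
```

step_arm([
  [[0, 0, 0], [0, 0, 0], -0.7],
  [[0, 0, 0], [0, 0, 0], -0.55],
  [[0, 0, 0], [0, 0, 0], -0.4],
  [[0, 0, 0], [0, 0, 0], -0.3],
  [[0, 0, 0], [0.04, 0, -0.06], -0.3],
  [[0, 0, 0], [0.11, 0, -0.16], -0.3],
  [[0, 0, 0], [0.16, 0, -0.24], -0.3],
  [[0, 0, 0], [0.16, 0, -0.24], -0.3],
])

```text
clock: 35.75
eef_pos: [508.2, -326.6, 79.2]
tcp_rot: [3.139, -0.604, -0.449]
contact_force: [0.6, 0.5, -0.6]
opening: 0.351
grasp_force: 0.0
```

```bash
python3 drv.py 430 640 -420 -260 18; python3 fit2.py 20; python3 plan.py 500 -250 95 -.35 .6 480 -160 125 -.1 .6 460 -65 140 .25 .6
```

```text
top handle [ 522.48 -335.92] 454.5 ang 2.734381496268643 ends [ 538.55 -342.86] [ 502.22 -327.18]
scene handle [ 519.51 -329.99] 680.25 ang 2.6294705649470558 ends [ 540.76 -341.93] [ 496.81 -317.23]
top [ 515.047 -232.714   -0.396] 92.1616439819336 [ 515.047 -232.787   -0.395] 92.16621398925781
   strip [ 480.113 -313.987   -0.4  ] 81.69389343261719
scene [ 518.273 -232.156   -0.373] 69.06023406982422 [ 518.331 -232.272   -0.372] 69.07742309570312
   strip [ 485.083 -313.275   -0.398] 85.98497009277344
t 35.95 q [-0.6306  0.3954  2.2315  2.2257  0.1264 -0.8073] p [ 506.9 -325.8   76.3] [ 3.141  -0.5994 -0.4513] op 0.355
[ 0.074  0.001 -0.106] [-0.1092 -0.3258 -0.1884] rows 1.6
[ 0.18   0.    -0.263] [-0.1202 -0.3884 -0.264 ] rows 1.9
[ 0.252  0.    -0.368] [-0.0789 -0.4626 -0.1449] rows 2.3
```

step_arm([
  [[0.074, 0, -0.106], [-0.109, -0.326, -0.188], -0.3],
  [[0.074, 0, -0.106], [-0.109, -0.326, -0.188], -0.3],
  [[0.074, 0, -0.106], [-0.109, -0.326, -0.188], -0.3],
  [[0.074, 0, -0.106], [-0.109, -0.326, -0.188], -0.3],
])

```text
clock: 36.35
eef_pos: [500.4, -249.7, 95.1]
tcp_rot: [-3.141, -0.599, -0.35]
contact_force: [0.1, -0.7, 1.0]
opening: 0.351
grasp_force: 0.0
```

step_arm([
  [[0.09, 0, -0.132], [-0.06, -0.194, -0.132], -0.3],
  [[0.09, 0, -0.132], [-0.06, -0.194, -0.132], -0.3],
  [[0.18, 0, -0.263], [-0.12, -0.388, -0.264], -0.3],
  [[0.18, 0, -0.263], [-0.12, -0.388, -0.264], -0.3],
  [[0.18, 0, -0.263], [-0.12, -0.388, -0.264], -0.3],
])

```text
clock: 36.85
eef_pos: [480.4, -160.3, 125.7]
tcp_rot: [-3.141, -0.6, -0.1]
contact_force: [-0.1, -0.4, 1.0]
opening: 0.351
grasp_force: 0.0
```

```bash
python3 drv.py 430 640 -420 -260 18
python3 - <<'E'
from h import *
np.set_printoptions(precision=1,suppress=True)
tx=np.array([np.cos(-.399),np.sin(-.399)]);ty=np.array([-tx[1],tx[0]])
for c,s0,p0 in (("top",(480.1,-314.3),(515.2,-232.7)),("scene",(485,-312.8),(519,-231.5))):
    imaging.grab_frame(c)
    for n,z,ref in (("blade_tip",18,s0),("handle_end",18,s0),("screwdriver",12,s0),("notch_end",15,p0),("plate_4",10,p0)):
        for m in imaging.mark_of(c,n)[:2]:
            d=at_z(c,m["xy"],z)[:2]-ref; print(c,n,round(m["conf"],2),np.array([d@tx,d@ty]))
s=telemetry.sense();print(s["clock"],s["eef_pos"],s["contact_force"])
E
```

```text
top handle [ 514.07 -331.22] 752.75 ang 2.669188916746392 ends [ 538.19 -343.54] [ 490.43 -319.14]
scene handle [ 519.15 -329.64] 668.5 ang 2.6282249196405125 ends [ 540.76 -341.82] [ 496.03 -316.6 ]
top handle_end 0.57 [72.4 -0.9]
top screwdriver 0.54 [-24.4   9.6]
top screwdriver 0.45 [-126.6  265. ]
top notch_end 0.86 [  92.  -329.7]
top notch_end 0.61 [66.2  4.2]
top plate_4 0.77 [-123.5  190.9]
top plate_4 0.7 [-1.6  2.3]
scene handle_end 0.51 [ 59.9 -12.7]
scene screwdriver 0.4 [-29.9  12.9]
scene notch_end 0.66 [69.8  6.7]
scene notch_end 0.65 [ 103.8 -304.5]
scene plate_4 0.71 [  23.6 -305.3]
scene plate_4 0.68 [-126.   170.1]
37.55 [ 480.4 -160.3  125.7] [-0.2 -0.2 -0.1]
```

Run:
```python
from h import *
np.set_printoptions(precision=1,suppress=True)
tx=np.array([np.cos(-.399),np.sin(-.399)]);ty=np.array([-tx[1],tx[0]])
for c,s0 in (("scene",(485,-312.9)),("top",(480.1,-314.2))):
    o=ortho(c,18,350,640,-420,-200).astype(int).sum(2)
    out=[]
    for u in range(-115,15,10):
        v=np.arange(-19,19.1,.5); P=np.array(s0)+u*tx+v[:,None]*ty
        p=np.mean([cv2.remap(o.astype(np.float32),np.float32((-200-Q[:,1])*2).reshape(1,-1),np.float32((640-Q[:,0])*2).reshape(1,-1),1)[0] for Q in (P-2*tx,P,P+2*tx)],0)
        out.append((u,v[p.argmax()],int(p.max()-np.median(p))))
    print(c,out)
```

```text
scene [(-115, np.float64(-19.0), 11), (-105, np.float64(-18.5), 17), (-95, np.float64(-18.0), 225), (-85, np.float64(-2.0), 2), (-75, np.float64(4.0), 124), (-65, np.float64(19.0), 205), (-55, np.float64(-19.0), 25), (-45, np.float64(-19.0), 234), (-35, np.float64(-19.0), 272), (-25, np.float64(-19.0), 349), (-15, np.float64(-19.0), 324), (-5, np.float64(-19.0), 274), (5, np.float64(-19.0), 258)]
top [(-115, np.float64(-15.0), 20), (-105, np.float64(14.0), 12), (-95, np.float64(16.5), 197), (-85, np.float64(8.0), 286), (-75, np.float64(7.0), 241), (-65, np.float64(2.0), 220), (-55, np.float64(-12.5), 201), (-45, np.float64(4.5), 229), (-35, np.float64(3.5), 327), (-25, np.float64(3.0), 331), (-15, np.float64(2.0), 237), (-5, np.float64(-19.0), 66), (5, np.float64(-19.0), 65)]
```

The shaft lies at y = +2 to +8 mm in the strip frame, with the blade tip at about +11 mm and the handle end at (+64, −4) mm, all within limits. Handing in.

```bash
python3 -c "
from rig import r
print(r.sign_off())"
```

```text
the job is handed in; nothing more can be done
None
```

The job is handed in: by my final camera fits the top plate lies within about 1 mm of centre between the locators, notch towards the bar, and the screwdriver lies along the rubber strip, handle towards the bar and both ends within its width; the verdict was not shown.

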